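Clamp a plaster model in the over-centre model clamp

TASK

Swing the model clamp's red crossbar up and over until it rests open, then load the clamp with the tan plaster model from the white rack: teeth up, centred on the bed, its flat heel pushed fully home against the back stop. Then swing the crossbar back over until it stays shut with its pad pressing on the model; keep hold of it all the way down, slowly, so that the spring never snaps it shut. Leave the white plaster model, the putty tub and the dropper bottle where they are.

Things in the scene. Friction and masses are not known exactly. Their poses are not given: they have to be found in the camera images.
- model_clamp: Steel and grey clamp for plaster models, fixed to the bench, base plate 182 x 132 x 12 mm, from x = -52 to +130 mm. Origin on the bench under the centre of the seated model's place; x points from front lip to back stop (away from the robot), y left, z up. Two posts at x = +85, y = +-60 mm, 88 mm high, carry the bail. Set the model in held across y, and slide it to +x until it meets the stop.
- seat (a point): Centre of the bed's top, 26 mm above the bench, over the clamp's origin; the seated model's underside is centred here. The bed is a block 76 mm (x) by 46 mm (y), so 11 mm of the model overhangs on either side (y), and fingers there can reach down to 12 mm above the bench.
- back_stop (a point): Middle of the back stop's face where it meets the bed, 30.5 mm to +x of the seat. The stop is a steel plate 44 mm wide (y), 10 mm thick, its top 48 mm above the bench.
- front_lip (a point): Middle of the front lip's inner face where it meets the bed, 41.5 mm to -x of the seat. The lip is 44 mm wide (y), 6 mm thick, its top 42 mm above the bench. Lip and stop stand 72 mm apart and the model's base is 60 mm long: no room for a finger at its front or heel.
- clamp_hinge (a point): Middle of the bail's hinge axis, at x = +85 mm, z = +79 mm in the clamp's frame; the axis runs along the clamp's y.
- crossbar (a point): Middle of the bail's red round crossbar, 12 mm thick, 93 mm free between the side arms, along the clamp's y, 165 mm from the hinge. Shut: 80 mm in front of the clamp's origin, 79 mm above the bench; open: 42 mm behind the hinge, 238 mm up. It may turn between the fingers. Side arms: 11 mm bars at y = +-50 mm; an 8 mm bridge 85 mm from the hinge carries the pad.
- clamp_bail (a joint): Angle of the bail, rad: 0 = shut (level, crossbar towards the robot), growing as the crossbar swings up and over, away from the robot, to 1.83 = open. An over-centre spring drives it to the nearer of these end stops (middle 0.92) and holds it there: 6 to 11 N at the crossbar moves it. Let go past the middle it snaps over at 3 rad/s or more; going shut it must stay under 2.5 rad/s.
- pressure_pad: Black rubber pad, 18 mm across, on a sprung rod under the bail's bridge; origin on the bridge, the pad's face 27 mm below it (towards the model when shut). With the model in place it meets the palate 4 mm before the bail is shut and then presses with about 5 N.
- tan_model: Tan plaster model of a dental arch on a blue plastic base; base 60 (x) x 68 (y) x 14 mm with upright sides, 42 mm high in all, 0.2 kg (varies). Origin at the centre of the base's underside, z up through the teeth, +x towards the heel (open end of the horseshoe), 30 mm from the origin; front teeth at -x. Grasp the base by its sides. It starts teeth up in either bay of the rack, heel away from the robot.
- heel (a point): Middle of the tan model's heel face, 30 mm to +x and 7 mm above the underside of its blue base.
- white_model: White plaster model of the same size and shape in the other bay of the rack; to be left alone.
- model_rack: White fixed rack, 58 x 174 mm, origin at the middle of its underside, x away from the robot. Two bays along y, centred at y = +-41.5 mm; floor 8 mm up. Walls 6 mm thick and 40 mm high leave 4.5 mm at either side (y) of a model: it can be taken only across its x (front and heel), where bays are open. In front, world x 0.40 to 0.49, the bench is clear for setting it down to regrasp.
- putty: Blue-lidded putty tub, 71 mm wide, 61 mm high, right of the clamp; to be left alone. Origin at the centre of its underside.
- dropper: Brown dropper bottle, 33 mm wide, 102 mm high, right of the clamp; to be left alone. Origin at the centre of its underside.
Not all that is in view belongs to the job. What is shaped like the tan_model but turquoise or yellow is not meant.

How it is judged (in metres and radians):
On the way, in this order (a step that is already met when the one before it is completed fails the run):
1. the bail has been swung over to its open rest (value of joint clamp_bail above 1.7 rad), for 0.2 s.
2. the tan model lies home in the open clamp, let go (x of heel in the frame of model_clamp between 0.0275 and 0.034 m and y of tan_model in the frame of model_clamp between -0.008 and 0.008 m and z of tan_model in the frame of model_clamp between 0.022 and 0.0285 m and angle between tan_model's own z axis and vertical below 0.07 rad and angle between the x axis of tan_model and the x axis of model_clamp, either way round below 0.1 rad and value of joint clamp_bail above 1.6 rad and contact force between the fingers and tan_model below 0.2 N), for 0.1 s.
At the end, for the whole second after the job is handed in: The tan model lies flat and teeth up on the clamp's bed, its heel within 3 mm of the back stop, centred within 8 mm, square within 0.1 rad (6 degrees); the bail is shut (angle under 0.06 rad) with the pad pressing on the model with over 2 N; the model is at rest and the fingers touch nothing (x of heel in the frame of model_clamp between 0.0275 and 0.034 m and y of tan_model in the frame of model_clamp between -0.008 and 0.008 m and z of tan_model in the frame of model_clamp between 0.022 and 0.0285 m and angle between tan_model's own z axis and vertical below 0.07 rad and angle between the x axis of tan_model and the x axis of model_clamp, either way round below 0.1 rad and value of joint clamp_bail below 0.06 rad and contact force between tan_model and pressure_pad above 2 N and linear speed of tan_model below 0.01 m/s and contact force between the fingers and anything else below 0.3 N).
It fails at once if the bail snaps shut (over 2.5 rad/s while in the shut half of its swing) (velocity of joint clamp_bail below -2.5 rad/s and value of joint clamp_bail below 0.95 rad).
It fails at once if the white model, putty tub or dropper bottle is moved by more than 20 mm (distance of any of white_model, putty, dropper from where it was at the start of the episode above 0.02 m).
It also fails if it takes over 72 s, if anything falls off the work surface, if the arm or the gripper's body presses on something with over 40 N, if the wrist force passes 120 N, or if a joint passes its speed limit or range.

ROBOT

A 6-joint arm with a two-finger parallel gripper is mounted at the origin on a cart in front of the work surface, level with it; the furniture and walls round the work are solid. World frame = base frame: x ahead of the robot, y to its left, z up, the work surface at z = 0. Lengths are in mm, angles in degrees, forces in N, time in s.
With the tool pointing down it reaches from about 300 to 850 mm from the base axis. Payload 4.2 kg.
Tool frame: the origin (TCP) lies at the very end of the fingers, on their centre line; the grasp point (between the pads) lies 19 mm behind it; z points along the fingers, y is the direction in which the jaws open and shut (so a half turn about z gives the same grasp; the last joint's range is limited). The gripper opens to 91 mm and grips with 3 to 60 N. Pads are 32 mm wide; open, the fingers measure 118 mm over their backs; the gripper's body (76 mm by 178 mm) begins 60 mm behind the grasp point.
Start: joints at [-68.354, 18.312, 89.639, -0, 72.044, -1.146], TCP at [222.754, -530.117, 213.976] pointing down, gripper open.
Joint ranges: [-177.97, 177.97], [-48.28, 115.42], [12.27, 149.76], [-77.06, 257.06], [2.81, 150.46], [-146.56, 146.56]. Speed limits (degrees/s): [147.25, 147.25, 180, 180, 180, 180].

INTERFACE

Orientations are given as [roll, pitch, yaw] about the fixed x, y, z axes, in that order (R = Rz(yaw) Ry(pitch) Rx(roll)).
In Python, from workcell import env gives the robot as it stands. The module is installed in compiled form; this text tells all that it offers.
- The arm moves only by the tool arm_command, never from a script. Its argument "targets" is a list of rows, each a list of 5 numbers: the closure, from 0 (fully open) to 1 (shut), then the shift along the tool's x, y, z each as a share of 50 cm, from -1 to 1, then the turn about the tool's z as a share of pi/4 rad, from -1 to 1. A call has 1 to 8 rows; each row is the pose to reach, as a shift and turn from the pose measured when the call began, along the tool's axes at that moment; what a row does not reach only later rows make up. A row lasts 1/12 s, in which the tool goes at most 41.7 mm and 7.16 degrees, less where a joint would pass 70% of its speed; a pose out of reach is approached as far as the arm can. A call with a number of a shift or a turn outside -1 to 1 is refused whole. A call with a gripper value outside its range is refused whole. The fingers move at their own pace and stop on an object; "squeeze" is the grip in N (left out, the last holds). Time passes only in rows, so rows that repeat a pose let the fingers close. It gives the time, the measured TCP pose, the force and the opening at its end, in the units of the state.
- env.state(): the state, without advancing time (a new reading comes with each control period).
- env.grab_frame(name): name is "scene" or "top"; returns the picture (420x560x3 uint8, red, green, blue); there is no depth.
- env.camera_params(name): a dict with "camera_matrix" (3x3 intrinsics, pixels), "R" (3x3) and "t" (3): a world point X has camera coordinates R X + t. Camera axes: x right, y down, z forward; pixel columns grow to the right and rows downward; lengths in mm; the calibration is good to about 2 mm. A picture is of the moment at which its call begins. camera_params takes no time and is no camera call.
- env.job_done(): hands the job in, once; it reports no verdict.
The state is a dict: "time_s": time; "qpos": joint angles; "qvel": joint speeds; "effort": joint torques, N m; "ee_pos": TCP position; "ee_rot": TCP orientation; "force": force on the tool from outside, world axes, zero at the start; "torque": the same for the moment, N m; "gripper_width": finger opening in mm.
Only numpy, scipy, OpenCV 4.12 (cv2) and the standard library are available. Lean on these libraries where they do the work, as an engineer would, in place of code of your own. Each camera call takes 0.05 s, during which the arm holds its last target.

## Working session

There is one attempt and no reset: what is moved stays moved. The work goes in short steps, Python scripts to look and compute and a tool call to move; the robot and the scene stay as the last step left them, time stands still between calls to the robot, and variables do not carry over. Pictures are saved under pics/ and viewed, and the job is handed in when it is done.

Besides the shell and the picture viewer there is one more tool, called after ">>>" as name(argument=value, ...) on one line, values as JSON. arm_command: Moves the arm, as the interface text tells. Shift numbers are shares of 50 cm and turn numbers shares of pi/4 rad, none past 1 either way. Its arguments: {"type":"object","properties":{"targets":{"type":"array"},"squeeze":{"type":"number"}},"required":["targets"]}

```bash
mkdir -p pics; ls
python3 - <<'E'
from workcell import env
import cv2,json,numpy as np
np.set_printoptions(precision=4,suppress=True)
s=env.state();print(s)
for n in("scene","top"):
    f=env.grab_frame(n);cv2.imwrite(f"pics/{n}0.png",f[:,:,::-1]);print(env.camera_params(n))
E
```

```text
pics
{'time_s': 0.0, 'qpos': array([-68.3539,  18.3525,  89.7076,   0.0018,  72.0436,  -1.1474]), 'qvel': array([ 0.0202,  0.0405,  0.1001,  0.0361,  0.0169, -0.0941]), 'effort': array([  0.0006, -41.2458, -23.1973,   0.0729,   0.0456,  -0.0002]), 'ee_pos': array([ 222.5678, -529.621 ,  213.1042]), 'ee_rot': array([-179.8965,   -0.0038,   22.7929]), 'force': array([0.1753, 0.2237, 0.2211]), 'torque': array([-0.0168, -0.0584, -0.0264]), 'gripper_width': 91.42495444542925}
{'camera_matrix': array([[489.3746,   0.    , 288.3956],
       [  0.    , 489.3746, 210.9647],
       [  0.    ,   0.    ,   1.    ]]), 'R': array([[ 0.4458, -0.895 ,  0.0166],
       [-0.3843, -0.2081, -0.8994],
       [ 0.8084,  0.3946, -0.4367]]), 't': array([-248.8333,  293.8358,  989.9588])}
{'camera_matrix': array([[430.7188,   0.    , 285.0724],
       [  0.    , 430.7188, 214.1865],
       [  0.    ,   0.    ,   1.    ]]), 'R': array([[ 0.076 , -0.9971, -0.0013],
       [-0.9754, -0.0741, -0.2075],
       [ 0.2068,  0.017 , -0.9782]]), 't': array([ -20.7742,  555.9644, 1168.6418])}
```

View pics/scene0.png

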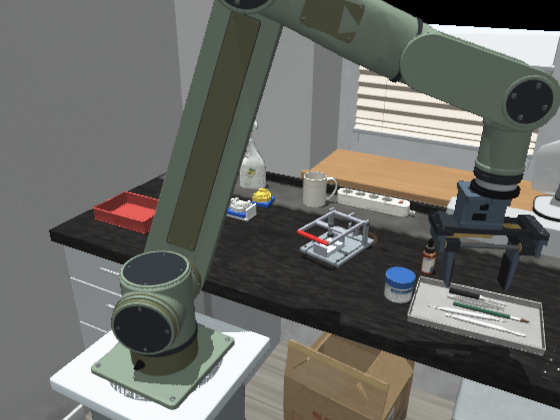

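View pics/top0.png

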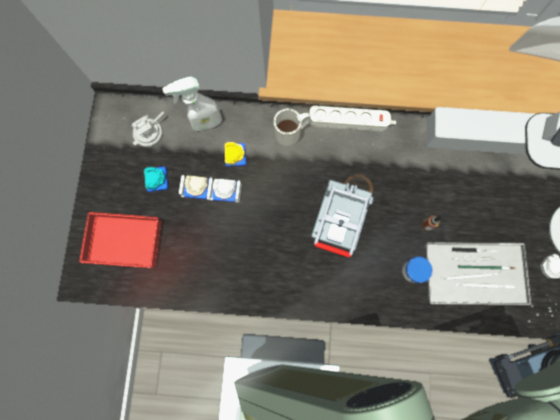

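The top view shows the clamp near (342,218) with its red bar at (334,250). The rack is at (210,188), with tan in the left bay (196,186) and white in the right (224,189). The yellow and turquoise models are decoys. I'll zoom in and measure.

```bash
cat > h.py <<'E'
from workcell import env
import cv2,numpy as np
np.set_printoptions(precision=2,suppress=True)
def ray(n,uv,z):
    p=env.camera_params(n);K,R,t=p["camera_matrix"],p["R"],p["t"]
    c=-R.T@t; d=R.T@np.linalg.solve(K,[uv[0],uv[1],1.]); return c+d*(z-c[2])/d[2]
def proj(n,X):
    p=env.camera_params(n);c=p["R"]@np.asarray(X,float)+p["t"];q=p["camera_matrix"]@c;return q[:2]/q[2]
def tri(uv1,uv2):
    A=[];b=[]
    for n,uv in(("scene",uv1),("top",uv2)):
        p=env.camera_params(n);M=p["camera_matrix"]@np.c_[p["R"],p["t"]]
        for i in(0,1):
            r=M[i]-uv[i]*M[2];A.append(r[:3]);b.append(-r[3])
    return np.linalg.lstsq(np.array(A),np.array(b),rcond=None)[0]
E
python3 - <<'E'
from h import *
a=cv2.imread("pics/top0.png");b=cv2.imread("pics/scene0.png")
cv2.imwrite("pics/z1.png",cv2.resize(a[165:265,300:400],None,fx=6,fy=6,interpolation=cv2.INTER_CUBIC))
cv2.imwrite("pics/z2.png",cv2.resize(a[160:215,165:255],None,fx=8,fy=8,interpolation=cv2.INTER_CUBIC))
cv2.imwrite("pics/z3.png",cv2.resize(b[180:280,215:385],None,fx=4.6,fy=4.6,interpolation=cv2.INTER_CUBIC))
for uv,z in(((342,218),26),((196,186),40),((210,188),20),((334,250),79)):print(ray("top",uv,z))
E
```

```text
[ 564.   -144.55   26.  ]
[624.3  288.75  40.  ]
[626.6  251.15  20.  ]
[ 461.35 -120.74   79.  ]
```

View pics/z1.png

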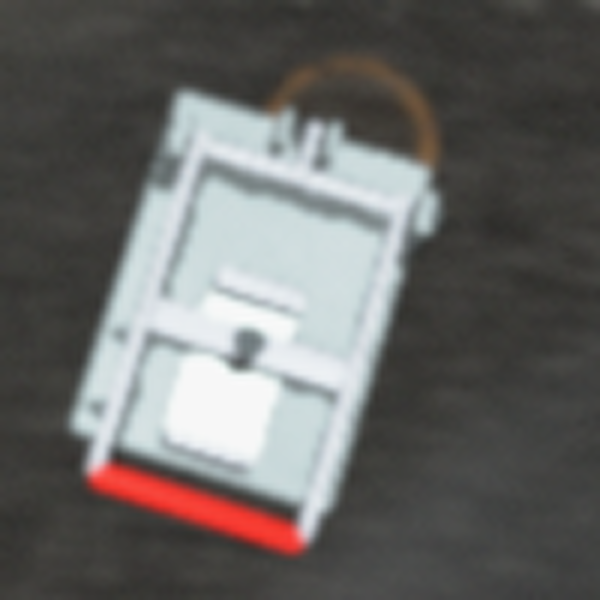

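View pics/z2.png

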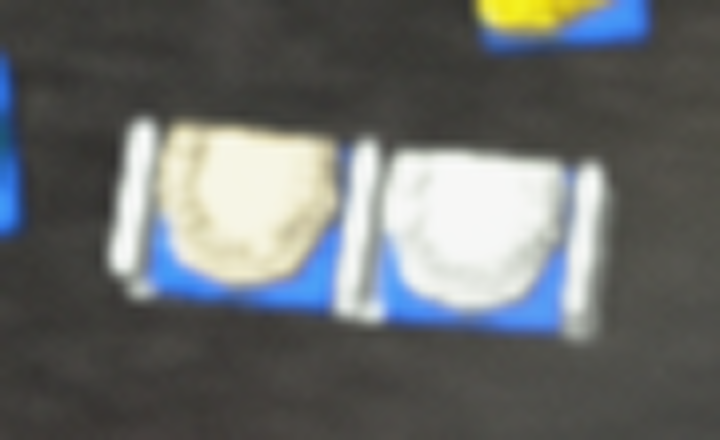

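View pics/z3.png

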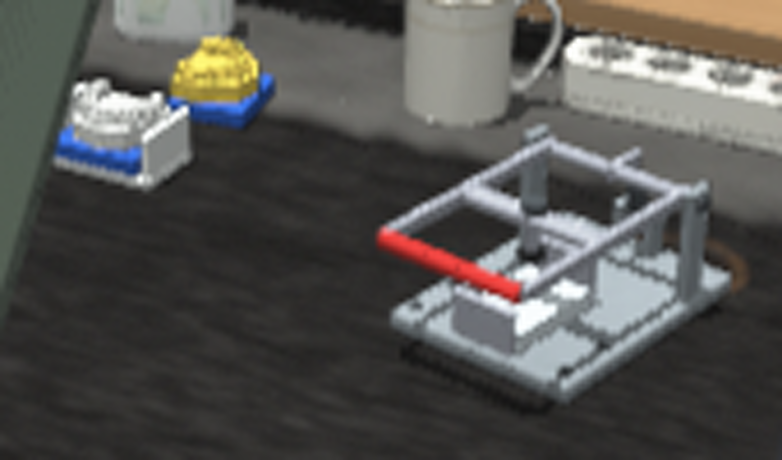

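Run:
```python
from h import *
# red crossbar centre in both views
cs={}
for n,box in(("top",(300,165,400,265)),("scene",(280,190,385,280))):
    a=cv2.imread(f"pics/{n}0.png").astype(int);m=((a[...,2]>150)&(a[...,1]<90)&(a[...,0]<90)).astype(np.uint8)
    k=np.zeros_like(m);x0,y0,x1,y1=box;k[y0:y1,x0:x1]=m[y0:y1,x0:x1]
    ys,xs=np.nonzero(k);r=cv2.minAreaRect(np.c_[xs,ys].astype(np.float32));print(n,len(xs),xs.mean(),ys.mean(),r)
    cs[n]=(xs.mean(),ys.mean())
    p=cv2.boxPoints(r);d=[p[1]-p[0],p[2]-p[1]];i=0 if np.linalg.norm(d[0])<np.linalg.norm(d[1]) else 1
    e=[(p[i]+p[(i+1)%4])/2,(p[(i+2)%4]+p[(i+3)%4])/2]
    for q in e:print("  end",q,ray(n,q,81))
print("tri",tri(cs["scene"],cs["top"]))
# base plate corners z=12
for q in((180,92),(435,165),(72,432),(330,510)):print("plate",ray("top",(300+q[0]/6,165+q[1]/6),12))
# bed top corners z=26? stop top z 48
for q in((222,268),(305,298)):print("stop top",ray("top",(300+q[0]/6,165+q[1]/6),48))
# rack walls' top z 40 : near/far ends of outer walls
for q in((140,120),(122,272),(366,142),(350,305),(592,165),(575,320)):print("wall",ray("top",(165+q[0]/8,160+q[1]/8),40))
for q in((150,290),(336,308)):print("tan front base, z22",ray("top",(165+q[0]/8,160+q[1]/8),22))
```

```text
top 174 332.6609195402299 249.13793103448276 ((332.95001220703125, 249.15000915527344), (36.68241500854492, 4.743414878845215), 18.434947967529297)
  end [315.55 243.35] [475.61 -68.9   81.  ]
  end [350.35 254.95] [ 450.87 -165.9    81.  ]
scene 110 312.1818181818182 236.86363636363637 ((312.110595703125, 236.7486572265625), (32.29231643676758, 3.6978726387023926), 23.749494552612305)
  end [297.33 230.25] [476.17 -66.12  81.  ]
  end [326.89 243.25] [ 448.39 -163.26   81.  ]
tri [ 462.93 -116.21   80.35]
plate [ 679.76 -104.58   12.  ]
plate [ 651.6  -233.32   12.  ]
plate [503.66 -61.46  12.  ]
plate [ 475.01 -188.48   12.  ]
stop top [ 582.7  -126.42   48.  ]
stop top [ 571.01 -166.77   48.  ]
wall [654.72 332.47  40.  ]
wall [596.73 331.77  40.  ]
wall [652.62 248.41  40.  ]
wall [590.69 247.32  40.  ]
wall [650.15 164.56  40.  ]
wall [591.29 164.98  40.  ]
tan front base, z22 [595.03 325.46  22.  ]
tan front base, z22 [593.42 256.    22.  ]
```

```bash
cat >> h.py <<'E'
from scipy.spatial.transform import Rotation as Ro
CO=np.array([539.8,-137.3]);CY=-14.0
def cl(x,y=0):  # clamp xy -> world
    a=np.radians(CY);return CO+np.array([[np.cos(a),-np.sin(a)],[np.sin(a),np.cos(a)]])@[x,y]
def row(*tg):   # each tg: (x,y,z,yaw or None) world -> shift shares & turn
    s=env.state();R=Ro.from_euler("xyz",s["ee_rot"],degrees=True).as_matrix()
    print("t",round(s["time_s"],2),"pos",s["ee_pos"],"rot",s["ee_rot"],"F",s["force"],"w",round(s["gripper_width"],1),"j",s["qpos"])
    for t in tg:
        d=R.T@(np.array(t[:3],float)-s["ee_pos"])
        dy=0 if t[3] is None else -((t[3]-s["ee_rot"][2]+180)%360-180)
        print("  ->",np.round(t,1),"share",np.round(d/500,4),"turn",round(dy/45,4),"dist",round(np.linalg.norm(d),1))
E
python3 - <<'E'
from h import *
b=cl(-80);print(b)
row((*b,180,76),(*b,60,76))
E
```

```text
[ 462.18 -117.95]
t 0.1 pos [ 222.57 -529.69  213.21] rot [-179.91   -0.     22.79] F [0.31 1.   0.02] w 91.0 j [-68.36  18.35  89.7   -0.    72.04  -1.15]
  -> [ 462.2 -117.9  180.    76. ] share [ 0.76 -0.57  0.07] turn -1.1824 dist 477.5
  -> [ 462.2 -117.9   60.    76. ] share [ 0.76 -0.57  0.31] turn -1.1824 dist 500.4
```

>>> arm_command(targets=[[0.5,0.76,-0.57,0.07,-1],[0.5,0.76,-0.57,0.07,-1],[0.5,0.76,-0.57,0.07,-1],[0.5,0.76,-0.57,0.07,-1],[0.5,0.76,-0.57,0.07,-1],[0.5,0.76,-0.57,0.07,-1],[0.5,0.76,-0.57,0.07,-1],[0.5,0.76,-0.57,0.07,-1]], squeeze=40)

```text
time_s: 0.77
ee_pos: [390.7, -241.1, 189.0]
ee_rot: [-179.9, -0.1, 67.8]
force: [1.0, -0.6, 0.6]
gripper_width: 46.2
```

Run:
```python
from h import *
b=cl(-80)
row((*b,180,76),(*b,60,76))
```

```text
t 0.77 pos [ 390.72 -241.1   188.97] rot [-179.92   -0.07   67.85] F [ 1.04 -0.6   0.57] w 46.2 j [-33.15   9.02 106.15   0.06  64.92 -11.02]
  -> [ 462.2 -117.9  180.    76. ] share [0.28 0.04 0.02] turn -0.1812 dist 142.7
  -> [ 462.2 -117.9   60.    76. ] share [0.28 0.04 0.26] turn -0.1812 dist 192.1
```

>>> arm_command(targets=[[0.5,0.28,0.04,0.02,-0.181],[0.5,0.28,0.04,0.02,-0.181],[0.5,0.28,0.04,0.02,-0.181],[0.5,0.28,0.04,0.02,-0.181],[0.5,0.28,0.04,0.1,-0.181],[0.5,0.28,0.04,0.16,-0.181],[0.5,0.28,0.04,0.16,-0.181],[0.5,0.28,0.04,0.16,-0.181]])

```text
time_s: 1.43
ee_pos: [460.9, -118.4, 108.2]
ee_rot: [-179.7, -0.1, 76.0]
force: [0.6, -0.5, 0.9]
gripper_width: 45.7
```

Run:
```python
from h import *
b=cl(-80)
row((*b,60,76))
for n in("scene","top"):
    f=env.grab_frame(n)[:,:,::-1]
    cv2.imwrite(f"pics/{n}1.png",cv2.resize(f[130:280,250:420] if n=="scene" else f[150:300,260:430],None,fx=4,fy=4,interpolation=cv2.INTER_CUBIC))
```

```text
t 1.43 pos [ 460.88 -118.44  108.19] rot [-179.7    -0.09   76.  ] F [ 0.6  -0.45  0.89] w 45.7 j [-15.85  15.32 110.99   0.09  53.99  -1.91]
  -> [ 462.2 -117.9   60.    76. ] share [0.  0.  0.1] turn 0.0001 dist 48.2
```

View pics/scene1.png

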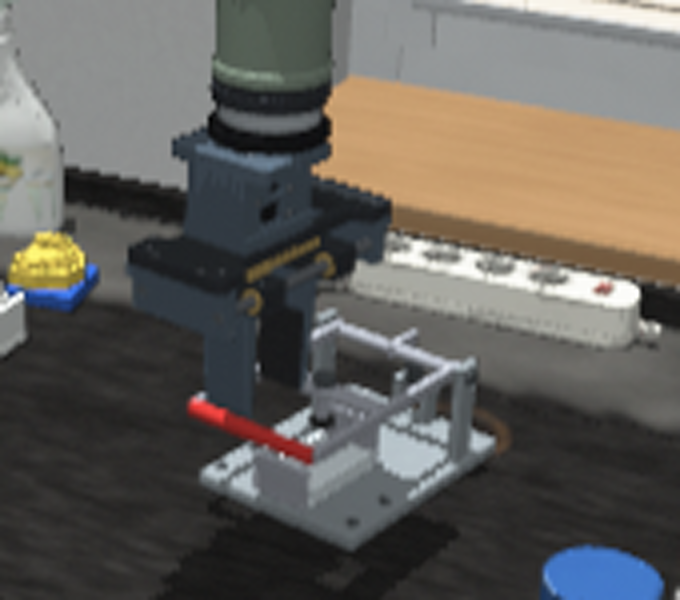

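The fingers straddle the red bar, which runs from about (200,408) to (310,455) in the crop. I'll go down and close.

>>> arm_command(targets=[[0.5,0.0,0.0,0.06,0],[0.5,0.0,0.002,0.096,0],[0.5,0.0,0.002,0.096,0],[0.5,0.0,0.002,0.096,0],[1,0.0,0.002,0.096,0],[1,0.0,0.002,0.096,0],[1,0.0,0.002,0.096,0],[1,0.0,0.002,0.096,0]], squeeze=30)

```text
time_s: 2.2
ee_pos: [464.7, -119.8, 63.5]
ee_rot: [179.8, -0.1, 76.0]
force: [-0.9, 0.1, -0.4]
gripper_width: 21.8
```

Run:
```python
from h import *
row()
```

```text
t 2.2 pos [ 464.71 -119.81   63.52] rot [179.81  -0.07  75.96] F [-0.88  0.09 -0.41] w 21.8 j [-15.88  18.7  114.08   0.11  47.04  -1.91]
```

>>> arm_command(targets=[[1,0,0,0,0],[1,0,0,0,0],[1,0,0,0,0],[1,0,0,0,0]])

```text
time_s: 2.53
ee_pos: [462.2, -119.2, 63.5]
ee_rot: [-179.9, -0.1, 76.0]
force: [-5.6, 1.5, 4.2]
gripper_width: 11.2
```

Run:
```python
from h import *
row()
```

```text
t 2.53 pos [ 462.19 -119.16   63.51] rot [-179.88   -0.07   75.97] F [-5.57  1.53  4.22] w 11.2 j [-15.88  18.64 114.18   0.09  47.31  -1.92]
```

Run:
```python
import numpy as np
def p(a,th):
    print(a,[ (round(float(t),2),round(.33*(np.cos(a)-np.cos(t)),4),round(-.33*(np.sin(t)-np.sin(a)),4)) for t in th])
p(0,np.arange(1,9)*.1)
```

```text
0 [(0.1, np.float64(0.0016), np.float64(-0.0329)), (0.2, np.float64(0.0066), np.float64(-0.0656)), (0.3, np.float64(0.0147), np.float64(-0.0975)), (0.4, np.float64(0.026), np.float64(-0.1285)), (0.5, np.float64(0.0404), np.float64(-0.1582)), (0.6, np.float64(0.0576), np.float64(-0.1863)), (0.7, np.float64(0.0776), np.float64(-0.2126)), (0.8, np.float64(0.1001), np.float64(-0.2367))]
```

>>> arm_command(targets=[[1,0,0.0016,-0.033,0],[1,0,0.0066,-0.0656,0],[1,0,0.0147,-0.0975,0],[1,0,0.026,-0.1285,0],[1,0,0.0404,-0.158,0],[1,0,0.0576,-0.186,0],[1,0,0.0776,-0.2126,0],[1,0,0.1,-0.2367,0]])

```text
time_s: 3.2
ee_pos: [504.8, -129.8, 180.2]
ee_rot: [-178.9, -0.1, 76.0]
force: [-11.4, 3.3, 1.0]
gripper_width: 11.1
```

```bash
cat >> h.py <<'E'
def bail(off,th):
    """off = bar height above TCP; print angle estimate and rows for th"""
    s=env.state();R=Ro.from_euler("xyz",s["ee_rot"],degrees=True).as_matrix();a=np.radians(CY)
    d=s["ee_pos"][:2]-CO;xc=d@[np.cos(a),np.sin(a)];yc=d@[-np.sin(a),np.cos(a)];z=s["ee_pos"][2]+off
    print("bar in clamp x,y,z",xc,yc,z,"r",np.hypot(xc-85,z-79),"theta",np.arctan2(z-79,85-xc))
    h=cl(0,yc)
    for t in th:
        w=np.array([*cl(85-165*np.cos(t),yc),79+165*np.sin(t)-off]);print(round(float(t),2),np.round(R.T@(w-s["ee_pos"])/500,4))
E
python3 - <<'E'
from h import *
row();bail(15.5,np.arange(.8,1.65,.1))
E
```

```text
t 3.2 pos [ 504.78 -129.84  180.17] rot [-178.95   -0.08   75.97] F [-11.4    3.31   1.01] w 11.1 j [-15.72  15.46  98.89   0.05  66.7   -1.72]
bar in clamp x,y,z -35.78431093993298 -1.23320476227509 195.67011931828486 r 167.93083847518074 theta 0.7680736603339927
0.8 [ 0.    0.01 -0.  ]
0.9 [ 0.    0.04 -0.03]
1.0 [ 0.    0.06 -0.05]
1.1 [ 0.    0.09 -0.06]
1.2 [ 0.    0.12 -0.08]
1.3 [ 0.    0.15 -0.09]
1.4 [ 0.    0.18 -0.1 ]
1.5 [ 0.    0.22 -0.1 ]
1.6 [ 0.    0.25 -0.1 ]
```

>>> arm_command(targets=[[1,0,0.035,-0.028,0],[1,0,0.061,-0.047,0],[1,0,0.089,-0.064,0],[1,0,0.119,-0.079,0],[1,0,0.15,-0.09,0],[1,0,0.183,-0.098,0],[1,0,0.216,-0.102,0],[1,0,0.248,-0.103,0]])

```text
time_s: 3.87
ee_pos: [627.9, -160.7, 230.1]
ee_rot: [-179.2, -0.1, 76.0]
force: [3.4, -0.2, -4.4]
gripper_width: 11.1
```

```bash
sed -i 's/precision=2/precision=4/' h.py
python3 - <<'E'
from h import *
row();bail(15.,np.arange(1.6,1.9,.05))
E
```

```text
t 3.87 pos [ 627.9213 -160.7075  230.0825] rot [-179.1507   -0.0705   75.9773] F [ 3.423  -0.2227 -4.4145] w 11.1 j [-15.3984  25.0163  76.9162   0.051   78.9182  -1.3865]
bar in clamp x,y,z 91.16646638340768 -1.3937613930895372 245.08245732675744 r 166.19689509540154 theta 1.6079082241768472
1.6 [-0.     -0.0027  0.0023]
1.65 [0.     0.0138 0.003 ]
1.7 [0.     0.0303 0.0045]
1.75 [0.     0.0466 0.0068]
1.8 [0.     0.0628 0.0099]
1.85 [0.     0.0788 0.0138]
```

>>> arm_command(targets=[[1,0,0.015,0.001,0],[1,0,0.03,0.0025,0],[1,0,0.047,0.005,0],[1,0,0.063,0.008,0],[1,0,0.073,0.01,0],[1,0,0.073,0.01,0],[1,0,0.073,0.01,0],[1,0,0.073,0.01,0]])

```text
time_s: 4.53
ee_pos: [662.9, -169.5, 224.0]
ee_rot: [-179.1, -0.1, 76.0]
force: [2.1, -0.0, -5.4]
gripper_width: 11.3
```

Run:
```python
from h import *
row();bail(15.,[])
```

```text
t 4.53 pos [ 662.8875 -169.5455  223.9532] rot [-179.1106   -0.061    75.9735] F [ 2.055  -0.0499 -5.3714] w 11.3 j [-15.3299  28.6501  71.7507   0.0413  80.4898  -1.311 ]
bar in clamp x,y,z 127.23217479823433 -1.510084486593714 238.95321765676786 r 165.43454423711503 theta 1.8289338912810047
```

>>> arm_command(targets=[[0.5,0,0,0,0],[0.5,0,0,0,0],[0.5,0,0,0,0],[0.5,0,0,0,0],[0.3,0,0,-0.08,0],[0.1,0,0,-0.12,0],[0.1,0,0,-0.12,0],[0.1,0,0,-0.12,0]])

```text
time_s: 5.2
ee_pos: [664.2, -169.9, 285.9]
ee_rot: [-179.3, -0.1, 76.0]
force: [0.2, -0.2, -0.4]
gripper_width: 61.9
```

Run:
```python
from h import *
row((624,290.3,200,88.7),(624,290.3,110,88.7))
f=env.grab_frame("scene")[:,:,::-1];cv2.imwrite("pics/s2.png",f)
```

```text
t 5.2 pos [ 664.2181 -169.8765  285.9099] rot [-179.322    -0.0652   75.9763] F [ 0.1951 -0.2114 -0.3889] w 61.9 j [-15.3316  27.5769  64.9166   0.0497  88.1859  -1.3102]
  -> [624.  290.3 200.   88.7] share [ 0.8732 -0.299   0.1764] turn -0.2827 dist 469.9
  -> [624.  290.3 110.   88.7] share [ 0.873  -0.2969  0.3564] turn -0.2827 dist 494.3
```

View pics/s2.png

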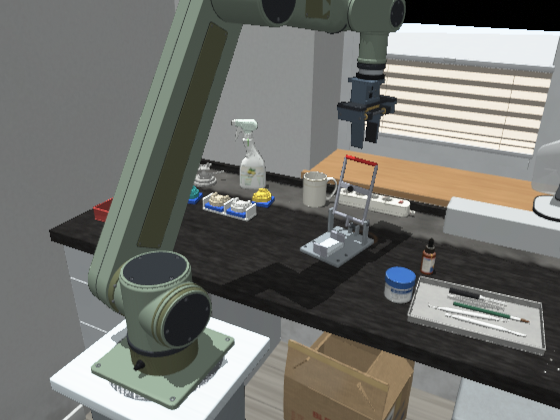

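The bail stands open, with the red bar at (360,160), and both rack models are now visible at (218,202) and (240,208). Next I'll move over the tan model.

>>> arm_command(targets=[[0,0.873,-0.299,0.1,-0.2827],[0,0.873,-0.299,0.1,-0.2827],[0,0.873,-0.299,0.176,-0.2827],[0,0.873,-0.299,0.176,-0.2827],[0,0.873,-0.299,0.176,-0.2827],[0,0.873,-0.299,0.176,-0.2827],[0,0.873,-0.299,0.176,-0.2827],[0,0.873,-0.299,0.176,-0.2827]])

```text
time_s: 5.92
ee_pos: [633.4, 158.5, 223.9]
ee_rot: [-179.0, -0.2, 88.7]
force: [1.0, 0.7, 0.2]
gripper_width: 91.3
```

Run:
```python
from h import *
row((624,290.3,200,88.7),(624,290.3,110,88.7))
f=cv2.imread("pics/s2.png");cv2.imwrite("pics/s2z.png",cv2.resize(f[170:230,180:280],None,fx=7,fy=7,interpolation=cv2.INTER_CUBIC))
c,s=np.cos(np.radians(-1.3)),np.sin(np.radians(-1.3))
for dx,dy in((-30,34),(-30,-34),(30,-34)):
  print(proj("scene",(624+c*dx-s*dy,290.3+s*dx+c*dy,22)))
```

```text
t 5.92 pos [633.3504 158.5321 223.8725] rot [-178.9807   -0.21     88.6904] F [0.9862 0.7151 0.1918] w 91.3 j [12.811  25.6721 76.7345  0.4615 78.5311 14.0233]
  -> [624.  290.3 200.   88.7] share [ 0.2629 -0.0238  0.0491] turn -0.0002 dist 134.2
  -> [624.  290.3 110.   88.7] share [ 0.2622 -0.0206  0.2291] turn -0.0002 dist 174.4
[203.9935 204.1398]
[221.3299 208.638 ]
[231.8314 201.7836]
```

View pics/s2z.png

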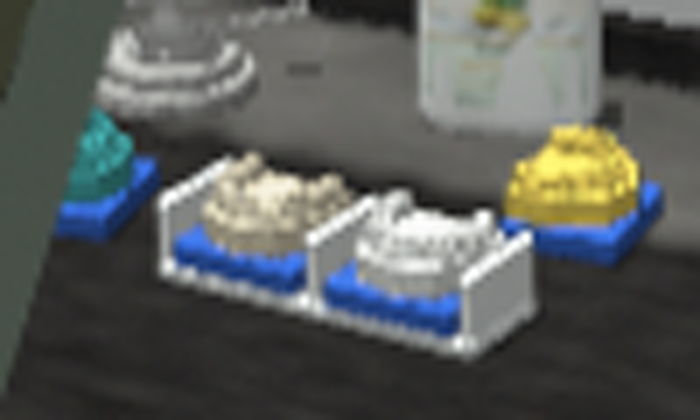

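Run:
```python
from h import *
for uv,z in(((205,128),0),((205,128),60),((168,88),200),((235,163),10),((190,85),200)):print(ray("top",uv,z))
row((624.5,289.5,110,88.7))
f=env.grab_frame("top")[:,:,::-1];cv2.imwrite("pics/t2.png",cv2.resize(f[60:260,100:330],None,fx=3,fy=3,interpolation=cv2.INTER_CUBIC))
```

```text
[823.4396 292.4856   0.    ]
[798.5914 278.5688  60.    ]
[846.8959 358.0874 200.    ]
[713.2421 186.1907  10.    ]
[860.0568 300.3503 200.    ]
t 5.92 pos [633.3504 158.5321 223.8725] rot [-178.9807   -0.21     88.6904] F [0.9862 0.7151 0.1918] w 91.3 j [12.811  25.6721 76.7345  0.4615 78.5311 14.0233]
  -> [624.5 289.5 110.   88.7] share [ 0.2606 -0.0196  0.2291] turn -0.0002 dist 173.8
```

View pics/t2.png

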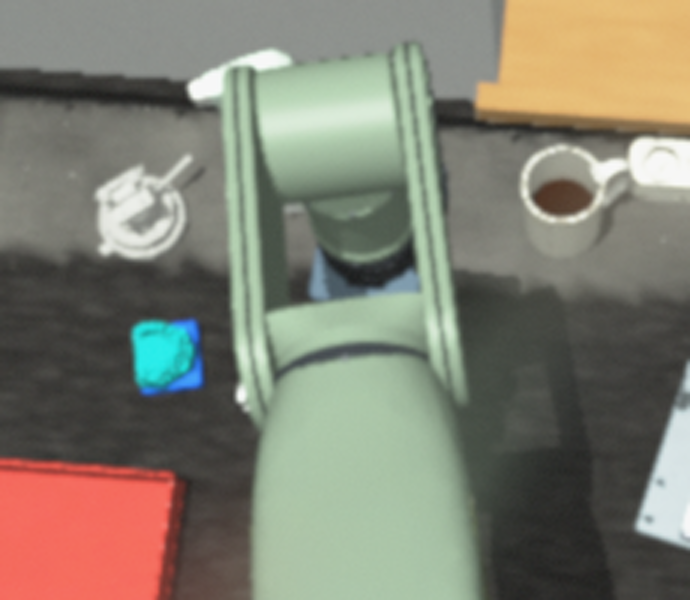

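>>> arm_command(targets=[[0,0.2606,-0.0196,0.1,0],[0,0.2606,-0.0196,0.1,0],[0,0.2606,-0.0196,0.18,0],[0,0.2606,-0.0196,0.229,0],[0,0.2606,-0.0196,0.229,0],[0,0.2606,-0.0196,0.229,0]])

```text
time_s: 6.47
ee_pos: [616.3, 299.1, 100.9]
ee_rot: [-178.0, -0.3, 89.2]
force: [-1.0, -0.9, -1.1]
gripper_width: 91.5
```

Run:
```python
from h import *
row((624.5,289.5,60,88.7),(624.5,289.5,6,88.7))
f=env.grab_frame("scene")[:,:,::-1];cv2.imwrite("pics/s3.png",cv2.resize(f[130:240,160:300],None,fx=5,fy=5,interpolation=cv2.INTER_CUBIC))
```

```text
t 6.47 pos [616.2555 299.1264 100.941 ] rot [-177.9699   -0.2713   89.1811] F [-0.98   -0.909  -1.1488] w 91.5 j [24.3859 33.5041 81.2328  1.2056 66.9893 24.712 ]
  -> [624.5 289.5  60.   88.7] share [-0.0194  0.0196  0.0811] turn 0.0107 dist 42.9
  -> [624.5 289.5   6.   88.7] share [-0.0199  0.0235  0.1891] turn 0.0107 dist 95.8
```

View pics/s3.png

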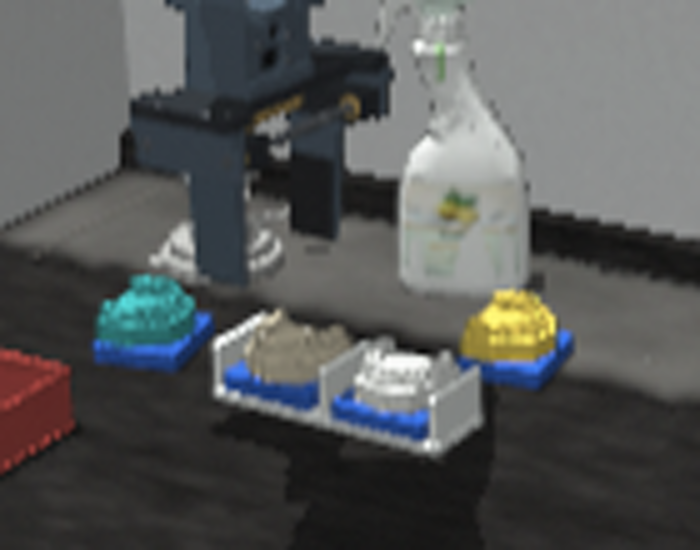

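>>> arm_command(targets=[[0,-0.0194,0.0196,0.06,0.0107],[0,-0.0194,0.0196,0.081,0.0107],[0,-0.0194,0.0196,0.081,0.0107],[0,-0.0194,0.0196,0.081,0.0107],[0,-0.0194,0.0196,0.081,0.0107]])

```text
time_s: 6.93
ee_pos: [627.9, 288.5, 65.7]
ee_rot: [-178.4, -0.4, 88.6]
force: [-0.5, 0.6, 0.2]
gripper_width: 91.5
```

Run:
```python
from h import *
row((624.5,289.5,6,88.7))
for n,sl in(("scene",np.s_[140:240,170:290]),("top",np.s_[140:240,160:270])):
  f=env.grab_frame(n)[:,:,::-1];cv2.imwrite(f"pics/{n}4.png",cv2.resize(f[sl],None,fx=6,fy=6,interpolation=cv2.INTER_CUBIC))
```

```text
t 6.93 pos [627.8796 288.4739  65.6749] rot [-178.4077   -0.3982   88.6107] F [-0.5488  0.5589  0.169 ] w 91.5 j [23.2244 35.5017 82.96    1.1523 62.825  24.0704]
  -> [624.5 289.5   6.   88.7] share [ 0.0011 -0.0035  0.1195] turn -0.002 dist 59.8
```

View pics/scene4.png

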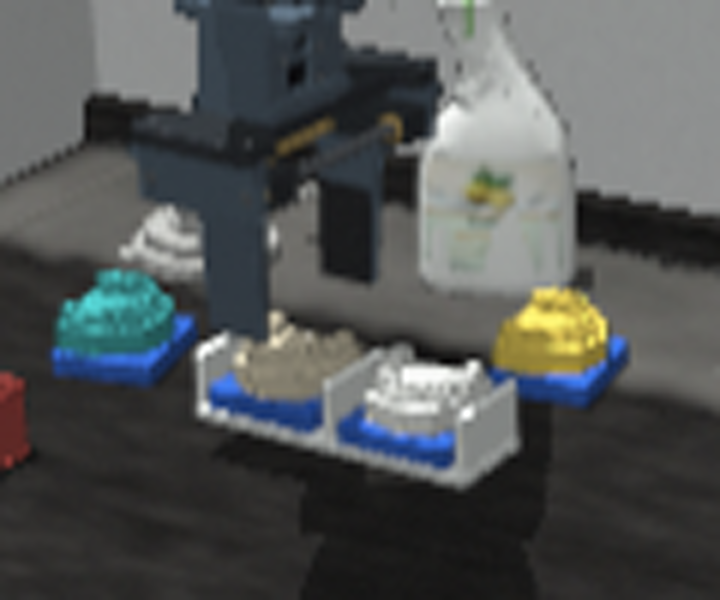

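>>> arm_command(targets=[[0,0.001,-0.005,0.05,0],[0,0.001,-0.005,0.09,0],[0,0.001,-0.005,0.117,0],[0,0.001,-0.005,0.117,0],[0,0.001,-0.005,0.117,0],[0,0.001,-0.005,0.117,0]])

```text
time_s: 7.53
ee_pos: [624.8, 290.4, 9.1]
ee_rot: [-178.6, -0.5, 88.6]
force: [0.8, -0.0, 0.9]
gripper_width: 90.9
```

Run:
```python
from h import *
row((624.5,289.5,7,88.7))
for n,sl in(("scene",np.s_[140:240,170:290]),):
  f=env.grab_frame(n)[:,:,::-1];cv2.imwrite(f"pics/{n}5.png",cv2.resize(f[sl],None,fx=6,fy=6,interpolation=cv2.INTER_CUBIC))
```

```text
t 7.53 pos [624.8221 290.3594   9.0933] rot [-178.5839   -0.4788   88.6445] F [ 0.837  -0.021   0.8899] w 90.9 j [23.4669 38.4073 86.5188  1.2387 56.1646 24.117 ]
  -> [624.5 289.5   7.   88.7] share [-0.0018 -0.0005  0.0042] turn -0.0012 dist 2.3
```

View pics/scene5.png

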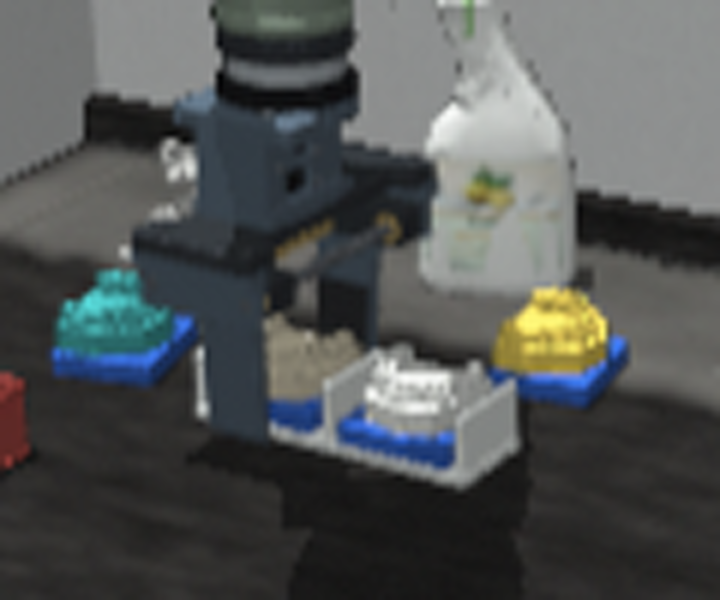

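>>> arm_command(targets=[[1,-0.001,0,0.004,0],[1,-0.001,0,0.004,0],[1,-0.001,0,0.004,0],[1,-0.001,0,0.004,0],[1,-0.001,0,0.004,0],[1,-0.001,0,0.004,0],[1,-0.001,0,0.004,0],[1,-0.001,0,0.004,0]], squeeze=35)

```text
time_s: 8.25
ee_pos: [625.1, 290.0, 7.5]
ee_rot: [-178.6, -0.5, 88.6]
force: [0.2, 0.9, 2.5]
gripper_width: 59.7
```

Run:
```python
from h import *
s=env.state();p=s["ee_pos"]
row((p[0],p[1],p[2]+70,None))
```

```text
t 8.25 pos [625.0731 289.9528   7.462 ] rot [-178.6314   -0.4959   88.6459] F [0.1747 0.8594 2.4821] w 59.7 j [23.4301 38.4875 86.633   1.2361 55.9204 24.0762]Traceback (most recent call last):
  File "<stdin>", line 3, in <module>
  File "h.py", line 26, in row
    print("  ->",np.round(t,1),"share",np.round(d/500,4),"turn",round(dy/45,4),"dist",round(np.linalg.norm(d),1))
                 ~~~~~~~~^^^^^
    return _wrapfunc(a, 'round', decimals=decimals, out=out)
    return _wrapit(obj, method, *args, **kwds)
    result = getattr(arr, method)(*args, **kwds)
TypeError: unsupported operand type(s) for *: 'NoneType' and 'float'
```

>>> arm_command(targets=[[1,0,0,-0.03,0],[1,0,0,-0.08,0],[1,0,0,-0.14,0],[1,0,0,-0.14,0],[1,0,0,-0.14,0]])

```text
time_s: 8.67
ee_pos: [627.6, 289.7, 78.8]
ee_rot: [-178.8, -0.6, 88.6]
force: [0.2, 0.1, -3.2]
gripper_width: 60.0
```

Run:
```python
from h import *
row((450,230,60,88.6),(450,230,25,88.6))
f=env.grab_frame("scene")[:,:,::-1];cv2.imwrite("pics/s6.png",cv2.resize(f[130:240,160:300],None,fx=5,fy=5,interpolation=cv2.INTER_CUBIC))
```

```text
t 8.67 pos [627.5858 289.6578  78.8013] rot [-178.7997   -0.5757   88.6433] F [ 0.1808  0.0762 -3.2167] w 60.0 j [23.3246 34.6475 82.5138  1.1426 63.6936 24.1612]
  -> [450.  230.   60.   88.6] share [-0.1281 -0.3514  0.0437] turn 0.001 dist 188.3
  -> [450.  230.   25.   88.6] share [-0.1288 -0.3499  0.1137] turn 0.001 dist 194.9
```

View pics/s6.png

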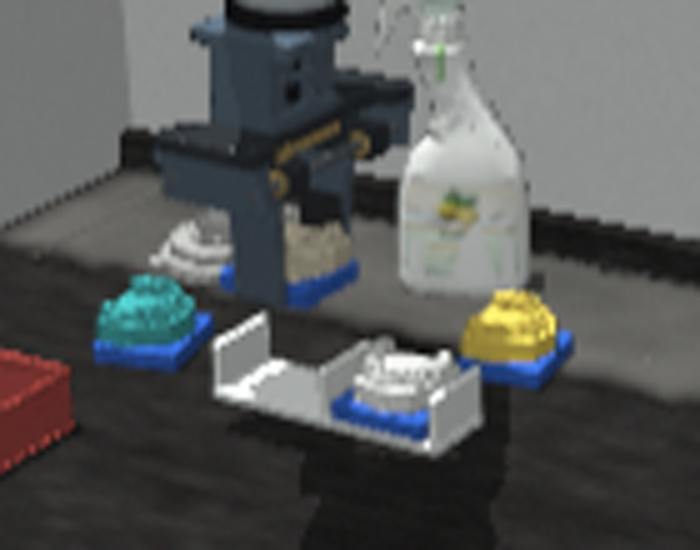

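The tan model is lifted clear of the rack. I'll take it to the clear bench spot.

>>> arm_command(targets=[[1,-0.04,-0.08,0,0],[1,-0.07,-0.16,0,0],[1,-0.1,-0.24,0,0],[1,-0.128,-0.31,0.01,0],[1,-0.128,-0.351,0.04,0],[1,-0.128,-0.351,0.044,0],[1,-0.128,-0.351,0.044,0],[1,-0.128,-0.351,0.044,0]])

```text
time_s: 9.38
ee_pos: [449.0, 229.5, 57.9]
ee_rot: [-178.5, -0.5, 88.7]
force: [0.6, -0.1, -1.9]
gripper_width: 59.5
```

Run:
```python
from h import *
row((450,230,4,88.6))
```

```text
t 9.38 pos [448.9686 229.5102  57.8952] rot [-178.5468   -0.4508   88.6557] F [ 0.5535 -0.0825 -1.8715] w 59.5 j [ 25.0697  21.5125 110.4249   1.3878  49.1719  25.4907]
  -> [450.  230.    4.   88.6] share [0.0002 0.0048 0.1077] turn 0.0012 dist 53.9
```

>>> arm_command(targets=[[1,0,0,0.04,0],[1,0,0,0.07,0],[1,0,0,0.095,0],[1,0,0,0.102,0],[1,0,0,0.107,0],[1,0,0,0.107,0],[1,0,0,0.107,0],[1,0,0,0.107,0]])

```text
time_s: 10.05
ee_pos: [448.4, 230.3, 5.1]
ee_rot: [-178.6, -0.5, 88.7]
force: [-0.0, 0.4, -2.1]
gripper_width: 59.9
```

Run:
```python
from h import *
row((450,230,2.5,88.6))
```

```text
t 10.05 pos [448.4483 230.3006   5.0842] rot [-178.6367   -0.495    88.6536] F [-0.0118  0.4018 -2.1423] w 59.9 j [ 25.1752  25.7435 113.5902   1.5815  41.6761  25.3252]
  -> [450.  230.    2.5  88.6] share [-0.0006  0.0032  0.0051] turn 0.0012 dist 3.0
```

>>> arm_command(targets=[[1,0,0,0.005,0],[1,0,0,0.007,0],[1,0,0,0.007,0]])

```text
time_s: 10.3
ee_pos: [448.4, 230.3, 1.7]
ee_rot: [-178.6, -0.5, 88.7]
force: [0.7, -0.6, -1.8]
gripper_width: 59.8
```

>>> arm_command(targets=[[0,0,0,0,0],[0,0,0,0,0],[0,0,0,0,0],[0,0,0,0,0],[0,0,0,-0.04,0],[0,0,0,-0.1,0],[0,0,0,-0.16,0],[0,0,0,-0.16,0]])

```text
time_s: 10.97
ee_pos: [453.9, 231.3, 86.9]
ee_rot: [-179.2, -0.8, 88.7]
force: [1.4, 0.2, 0.6]
gripper_width: 91.2
```

Run:
```python
from h import *
row((448,230,120,178.6))
for n,sl in(("scene",np.s_[130:280,130:330]),("top",np.s_[170:320,150:330])):
  f=env.grab_frame(n)[:,:,::-1];cv2.imwrite(f"pics/{n}7f.png",f);cv2.imwrite(f"pics/{n}7.png",cv2.resize(f[sl],None,fx=4,fy=4,interpolation=cv2.INTER_CUBIC))
```

```text
t 10.97 pos [453.9474 231.2916  86.8605] rot [-179.2204   -0.7882   88.6525] F [1.3591 0.1666 0.6393] w 91.2 j [ 25.0124  19.4836 108.3635   1.3263  52.509   25.544 ]
  -> [448.  230.  120.  178.6] share [-0.002  -0.0127 -0.0661] turn -1.9988 dist 33.7
```

View pics/scene7.png

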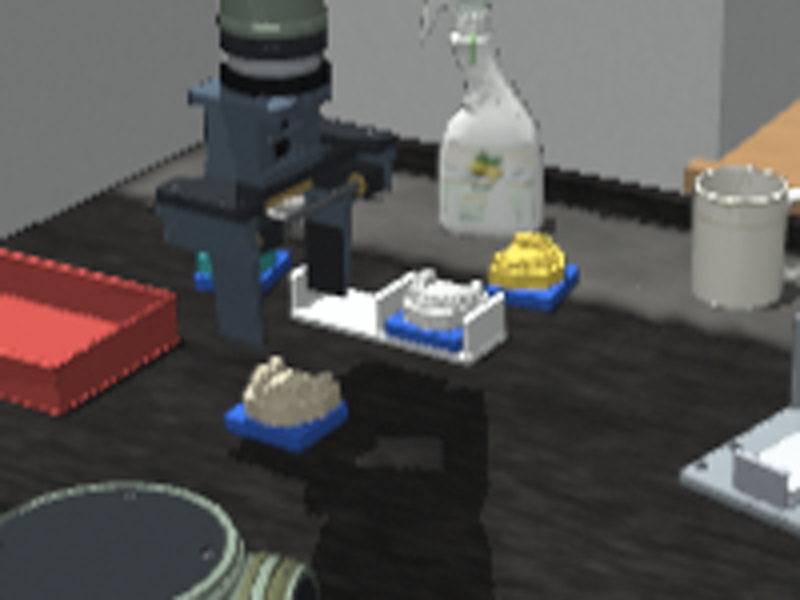

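View pics/top7.png

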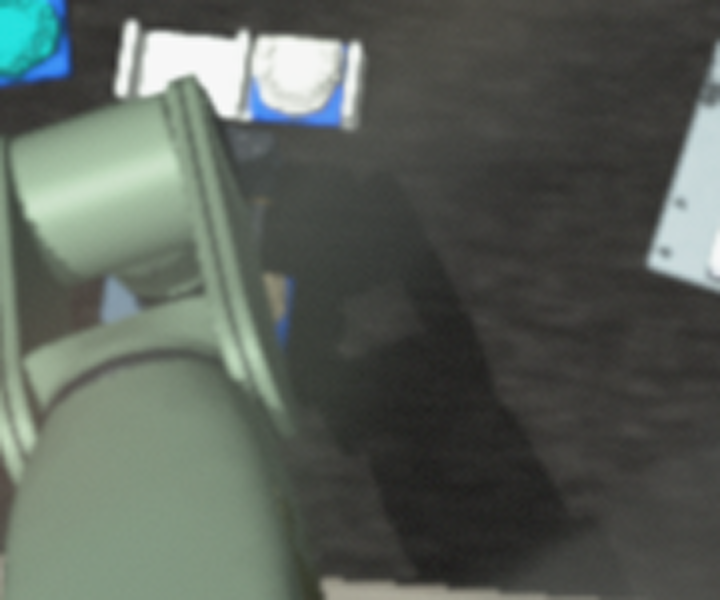

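Run:
```python
from h import *
f=cv2.imread("pics/scene7f.png").astype(int)
m=((f[...,0]>120)&(f[...,2]<80)&(f[...,0]-f[...,1]>50)).astype(np.uint8);k=np.zeros_like(m);k[215:250,180:222]=m[215:250,180:222]
ys,xs=np.nonzero(k);print(len(xs))
il=xs.argmin();ir=xs.argmax();ib=ys.argmax()
for i in(il,ir,ib):print(xs[i],ys[i],ray("scene",(xs[i],ys[i]),14),ray("scene",(xs[i],ys[i]),0))
c,s=np.cos(np.radians(-1.4)),np.sin(np.radians(-1.4))
for z in(14,0):
 for dx,dy in((-30,34),(-30,-34),(30,-34)):
  print(z,dx,dy,proj("scene",(448.4+c*dx-s*dy,230+s*dx+c*dy,z)))
```

```text
63
186 233 [420.5188 265.7265  14.    ] [440.8422 282.4001   0.    ]
215 231 [470.6597 198.4507  14.    ] [492.0052 213.7529   0.    ]
202 239 [413.0318 203.789   14.    ] [433.2025 219.2      0.    ]
14 -30 34 [186.0098 233.2623]
14 -30 -34 [204.97   238.8839]
14 30 -34 [217.2205 230.2666]
0 -30 34 [186.3672 237.4664]
0 -30 -34 [205.252  243.1478]
0 30 -34 [217.4417 234.4262]
```

>>> arm_command(targets=[[0,-0.002,-0.01,-0.04,-1],[0,-0.002,-0.01,-0.04,-1],[0,-0.002,-0.01,-0.04,-1],[0,-0.002,-0.01,-0.04,-1],[0,-0.002,-0.01,-0.04,-1],[0,-0.002,-0.01,-0.04,-1],[0,-0.002,-0.01,-0.04,-1],[0,-0.002,-0.01,-0.04,-1]])

```text
time_s: 11.73
ee_pos: [445.3, 228.3, 101.3]
ee_rot: [-179.4, -1.3, 133.7]
force: [-0.4, 0.2, 0.1]
gripper_width: 90.9
```

>>> arm_command(targets=[[0,0,0,0,-1],[0,0,0,0,-1],[0,0,0,0,-1],[0,0,0,0,-1],[0,0,0,0,-1],[0,0,0,0,-1],[0,0,0,0,-1],[0,0,0,0,-1]])

```text
time_s: 12.4
ee_pos: [444.6, 228.0, 100.3]
ee_rot: [179.6, -1.5, 178.7]
force: [-0.6, 0.5, -0.8]
gripper_width: 91.2
```

Run:
```python
from h import *
row((448.4,230,60,178.6),(448.4,230,2.5,178.6))
```

```text
t 12.4 pos [444.6063 228.0331 100.2685] rot [179.5654  -1.4809 178.6548] F [-0.6287  0.4825 -0.7833] w 91.2 j [ 25.1289  18.167  108.0638   1.2823  54.9078 -64.2679]
  -> [448.4 230.   60.  178.6] share [-0.0096  0.0035  0.0803] turn 0.0012 dist 40.5
  -> [448.4 230.    2.5 178.6] share [-0.0125  0.0026  0.1953] turn 0.0012 dist 97.9
```

>>> arm_command(targets=[[0,-0.01,0.003,0.07,0],[0,-0.01,0.003,0.13,0],[0,-0.0125,0.0026,0.17,0],[0,-0.0125,0.0026,0.185,0],[0,-0.0125,0.0026,0.195,0],[0,-0.0125,0.0026,0.195,0],[0,-0.0125,0.0026,0.195,0]])

```text
time_s: 12.98
ee_pos: [449.0, 230.3, 3.3]
ee_rot: [179.5, -1.4, 178.6]
force: [-0.4, 0.2, 0.6]
gripper_width: 91.3
```

Run:
```python
from h import *
row((448.4,230,2.5,178.6))
for n,sl in(("scene",np.s_[130:280,130:330]),):
  f=env.grab_frame(n)[:,:,::-1];cv2.imwrite(f"pics/{n}8.png",cv2.resize(f[sl],None,fx=4,fy=4,interpolation=cv2.INTER_CUBIC))
```

```text
t 12.98 pos [449.0377 230.3218   3.3196] rot [179.5265  -1.4052 178.6254] F [-0.4427  0.158   0.6098] w 91.3 j [ 25.1492  25.95   113.5746   1.5855  41.5322 -64.667 ]
  -> [448.4 230.    2.5 178.6] share [ 0.0012 -0.0007  0.0017] turn 0.0006 dist 1.1
```

View pics/scene8.png

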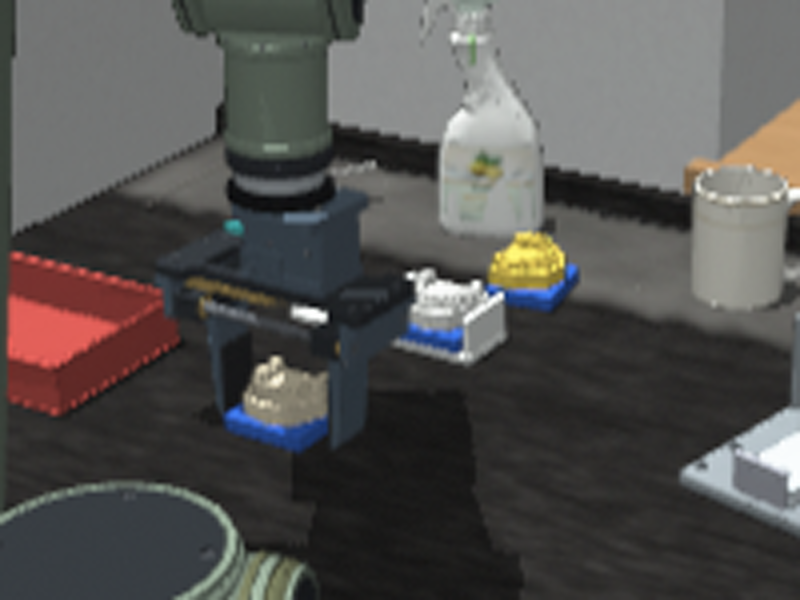

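The fingers straddle the tan base across y, so I'll close.

>>> arm_command(targets=[[1,0,0,0.001,0],[1,0,0,0.001,0],[1,0,0,0.001,0],[1,0,0,0.001,0],[1,0,0,0.001,0],[1,0,0,0.001,0],[1,0,0,0.001,0],[1,0,0,0.001,0]])

```text
time_s: 13.7
ee_pos: [449.7, 230.9, 3.8]
ee_rot: [179.4, -1.3, 178.6]
force: [-0.4, 0.3, 6.2]
gripper_width: 67.4
```

>>> arm_command(targets=[[1,0,0,-0.03,0],[1,0,0,-0.08,0],[1,0,0,-0.15,0],[1,0,0,-0.22,0],[1,0,0,-0.22,0],[1,0,0,-0.22,0],[1,0,0,-0.22,0]])

```text
time_s: 14.28
ee_pos: [451.0, 229.1, 112.5]
ee_rot: [179.5, -1.4, 178.6]
force: [0.0, 0.3, -1.6]
gripper_width: 67.0
```

Run:
```python
from h import *
b=cl(-5);print(b)
row((*b,120,166))
for n,sl in(("scene",np.s_[130:280,130:330]),):
  f=env.grab_frame(n)[:,:,::-1];cv2.imwrite(f"pics/{n}9.png",cv2.resize(f[sl],None,fx=4,fy=4,interpolation=cv2.INTER_CUBIC))
```

```text
[ 534.9485 -136.0904]
t 14.28 pos [451.0262 229.0764 112.5454] rot [179.5331  -1.4351 178.6145] F [ 0.0214  0.335  -1.6099] w 67.0 j [ 24.9234  17.8479 106.4035   1.2598  56.8346 -64.3845]
  -> [ 534.9 -136.1  120.   166. ] share [-0.185  -0.7259 -0.0255] turn 0.2803 dist 374.8
```

View pics/scene9.png

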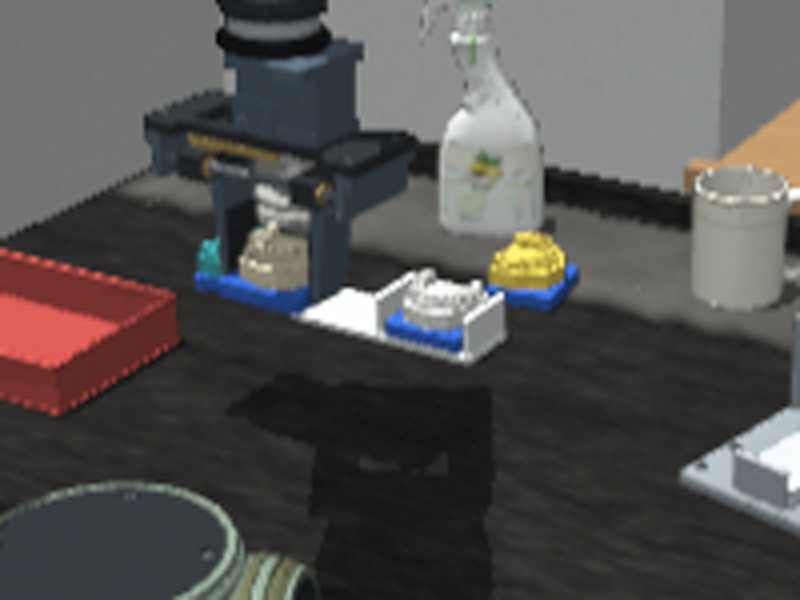

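>>> arm_command(targets=[[1,-0.03,-0.08,-0.03,0.05],[1,-0.05,-0.16,-0.03,0.1],[1,-0.07,-0.24,-0.03,0.2],[1,-0.09,-0.32,-0.03,0.28],[1,-0.11,-0.4,-0.03,0.28],[1,-0.13,-0.48,-0.03,0.28],[1,-0.15,-0.56,-0.03,0.28],[1,-0.17,-0.64,-0.03,0.28]])

```text
time_s: 15.0
ee_pos: [526.8, -94.8, 120.1]
ee_rot: [179.9, -1.8, 166.0]
force: [0.5, 1.1, -2.4]
gripper_width: 67.4
```

Run:
```python
from h import *
b=cl(-5)
row((*b,120,166))
```

```text
t 15.0 pos [526.8425 -94.7789 120.0751] rot [179.9112  -1.8252 166.0036] F [ 0.456   1.0833 -2.3927] w 67.4 j [-11.5342  20.1687 101.4782   0.1927  60.173  -87.6349]
  -> [ 534.9 -136.1  120.   166. ] share [-0.0357 -0.0762 -0.0011] turn 0.0001 dist 42.1
```

>>> arm_command(targets=[[1,-0.03,-0.05,0,0],[1,-0.036,-0.076,0,0],[1,-0.036,-0.076,0,0],[1,-0.036,-0.076,0.03,0],[1,-0.036,-0.076,0.06,0],[1,-0.036,-0.076,0.06,0],[1,-0.036,-0.076,0.06,0],[1,-0.036,-0.076,0.06,0]])

```text
time_s: 15.67
ee_pos: [534.1, -134.8, 89.5]
ee_rot: [179.9, -1.9, 166.1]
force: [-0.9, 0.3, -1.6]
gripper_width: 67.8
```

Run:
```python
from h import *
b=cl(-4)
row((*b,60,166),(*b,31,166))
for n,sl in(("scene",np.s_[140:280,250:410]),("top",np.s_[150:280,270:410])):
  f=env.grab_frame(n)[:,:,::-1];cv2.imwrite(f"pics/{n}10f.png",f);cv2.imwrite(f"pics/{n}10.png",cv2.resize(f[sl],None,fx=4,fy=4,interpolation=cv2.INTER_CUBIC))
```

```text
t 15.67 pos [ 534.1473 -134.7976   89.5487] rot [179.8988  -1.8548 166.063 ] F [-0.8558  0.2806 -1.6362] w 67.8 j [-15.3925  23.2699 101.5728   0.0644  57.0141 -91.4899]
  -> [ 535.9 -136.3   60.   166. ] share [-0.0061 -0.0022  0.0589] turn 0.0014 dist 29.6
  -> [ 535.9 -136.3   31.   166. ] share [-0.008  -0.0023  0.1169] turn 0.0014 dist 58.6
```

View pics/scene10.png

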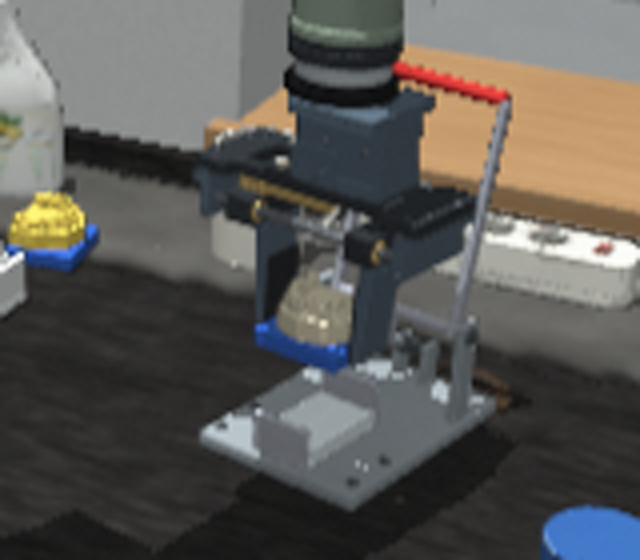

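View pics/top10.png

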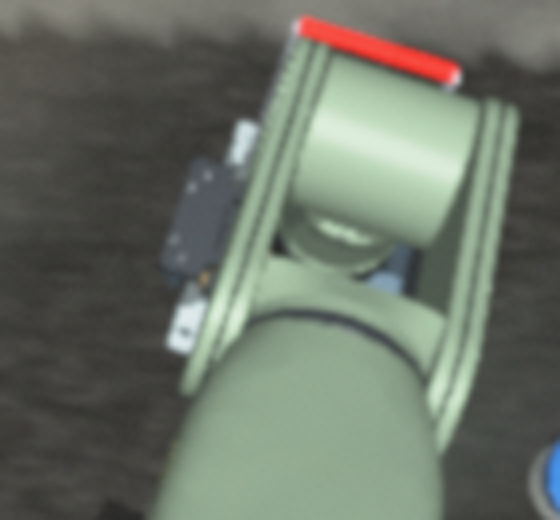

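Run:
```python
from h import *
for x,y in((-52,66),(-52,-66),(130,-66)):print(np.array(proj("scene",(*cl(x,y),12)))-[250,140],(np.array(proj("scene",(*cl(x,y),12)))-[250,140])*4)
# lip inner top corners, bed
for x,y in((-47.5,22),(-47.5,-22)):print("lip",(np.array(proj("scene",(*cl(x,y),42)))-[250,140])*4)
s=env.state();p=s["ee_pos"]
a=np.radians(CY)
for dx,dy in((-31.3,34),(-31.3,-34)):
  w=p[:2]+[np.cos(a)*dx-np.sin(a)*dy,np.sin(a)*dx+np.cos(a)*dy];print("base",(np.array(proj("scene",(*w,p[2]-3.8)))-[250,140])*4)
```

```text
[ 49.4612 107.2339] [197.8448 428.9357]
[ 88.112  124.1115] [352.448 496.446]
[124.4793  99.1588] [497.9173 396.6354]
lip [253.149  410.1067]
lip [305.1507 431.9781]
base [250.5175 341.1285]
base [331.957  373.3112]
```

>>> arm_command(targets=[[1,-0.006,-0.002,0.03,0],[1,-0.006,-0.002,0.06,0],[1,-0.007,-0.002,0.08,0],[1,-0.008,-0.002,0.1,0],[1,-0.008,-0.002,0.106,0],[1,-0.008,-0.002,0.106,0],[1,-0.008,-0.002,0.106,0]])

```text
time_s: 16.35
ee_pos: [537.0, -136.8, 37.4]
ee_rot: [179.9, -1.7, 166.1]
force: [0.6, 0.2, -1.1]
gripper_width: 67.8
```

Run:
```python
from h import *
b=cl(-4)
row((*b,31,166),(*b,28,166))
for n,sl in(("scene",np.s_[140:280,250:410]),):
  f=env.grab_frame(n)[:,:,::-1];cv2.imwrite(f"pics/{n}11.png",cv2.resize(f[sl],None,fx=4,fy=4,interpolation=cv2.INTER_CUBIC))
```

```text
t 16.35 pos [ 537.0345 -136.7534   37.3534] rot [179.9091  -1.7308 166.0506] F [ 0.589   0.1514 -1.1093] w 67.8 j [-15.5022  26.9611 104.487    0.0572  50.2845 -91.5886]
  -> [ 535.9 -136.3   31.   166. ] share [0.002  0.0003 0.0128] turn 0.0011 dist 6.5
  -> [ 535.9 -136.3   28.   166. ] share [0.0018 0.0002 0.0188] turn 0.0011 dist 9.4
```

View pics/scene11.png

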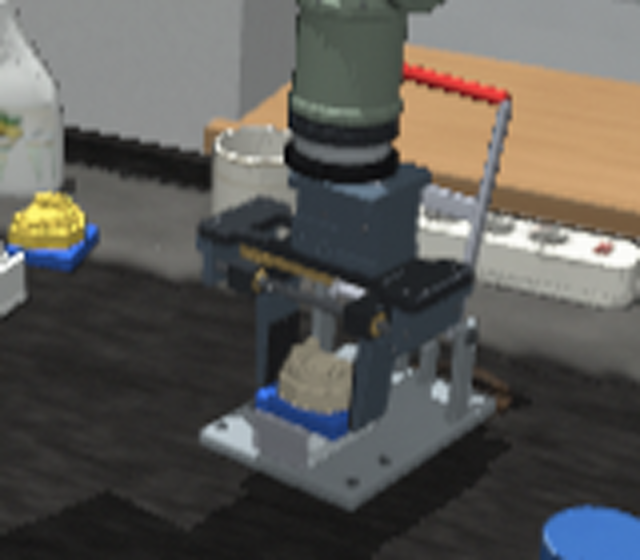

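>>> arm_command(targets=[[1,0.001,0,0.006,0],[1,0.001,0,0.011,0],[1,0.001,0,0.014,0],[1,0.001,0,0.0155,0],[1,0.001,0,0.0155,0],[1,0.001,0,0.0155,0]])

```text
time_s: 16.9
ee_pos: [536.5, -136.7, 30.1]
ee_rot: [179.9, -1.7, 166.0]
force: [-0.8, 0.3, -0.4]
gripper_width: 67.4
```

Run:
```python
from h import *
row((*cl(-4),29,166),(*cl(7),29,166))
```

```text
t 16.9 pos [ 536.5307 -136.6549   30.1015] rot [179.9099  -1.6884 166.0476] F [-0.7774  0.3328 -0.3516] w 67.4 j [-15.5065  27.4323 104.9963   0.0584  49.2616 -91.5915]
  -> [ 535.9 -136.3   29.   166. ] share [0.0013 0.0003 0.0022] turn 0.0011 dist 1.3
  -> [ 546.6 -139.    29.   166. ] share [-0.0207  0.0003  0.0016] turn 0.0011 dist 10.4
```

>>> arm_command(targets=[[1,-0.003,0,0.001,0.001],[1,-0.005,0,0.001,0.001],[1,-0.007,0,0.001,0.001],[1,-0.009,0,0.001,0.001],[1,-0.01,0,0.001,0.001],[1,-0.01,0,0.001,0.001]], squeeze=15)

```text
time_s: 17.4
ee_pos: [541.1, -137.8, 30.0]
ee_rot: [179.9, -1.7, 166.0]
force: [-2.9, 0.1, 6.1]
gripper_width: 67.7
```

Run:
```python
from h import *
row()
```

```text
t 17.4 pos [ 541.1325 -137.8075   29.9716] rot [179.9126  -1.7234 166.0088] F [-2.8559  0.1192  6.1008] w 67.7 j [-15.493   27.7941 104.3208   0.0554  49.6101 -91.537 ]
```

>>> arm_command(targets=[[1,-0.003,0,0,0],[1,-0.005,0,0,0],[1,-0.007,0,0,0],[1,-0.007,0,0,0],[1,-0.007,0,0,0]])

```text
time_s: 17.82
ee_pos: [541.5, -137.9, 29.8]
ee_rot: [179.9, -2.1, 166.0]
force: [-8.2, 1.5, 7.7]
gripper_width: 67.9
```

Run:
```python
from h import *
row()
```

```text
t 17.82 pos [ 541.5237 -137.9415   29.7933] rot [179.9101  -2.1159 166.003 ] F [-8.169   1.5285  7.7178] w 67.9 j [-15.491   28.0056 103.9592   0.0453  50.1527 -91.522 ]
```

>>> arm_command(targets=[[0.2,0,0,0,0],[0,0,0,0,0],[0,0,0,0,0],[0,0,0,0,0],[0,0,0,-0.03,0],[0,0,0,-0.1,0],[0,0,0,-0.18,0],[0,0,0,-0.24,0]])

```text
time_s: 18.48
ee_pos: [546.9, -139.5, 152.3]
ee_rot: [179.9, -1.9, 166.0]
force: [1.1, 0.1, 0.7]
gripper_width: 91.2
```

Run:
```python
from h import *
row((*cl(-100),260,121))
for n,sl in(("scene",np.s_[140:280,250:410]),("top",np.s_[150:280,270:410])):
  f=env.grab_frame(n)[:,:,::-1];cv2.imwrite(f"pics/{n}12.png",cv2.resize(f[sl],None,fx=4,fy=4,interpolation=cv2.INTER_CUBIC))
```

```text
t 18.48 pos [ 546.9353 -139.4669  152.2733] rot [179.9135  -1.9475 166.0062] F [1.1105 0.1302 0.6798] w 91.2 j [-15.494   20.9723  94.9811   0.0389  65.9958 -91.5151]
  -> [ 442.8 -113.1  260.   121. ] share [ 0.2221  0.0011 -0.208 ] turn 1.0001 dist 152.2
```

View pics/scene12.png

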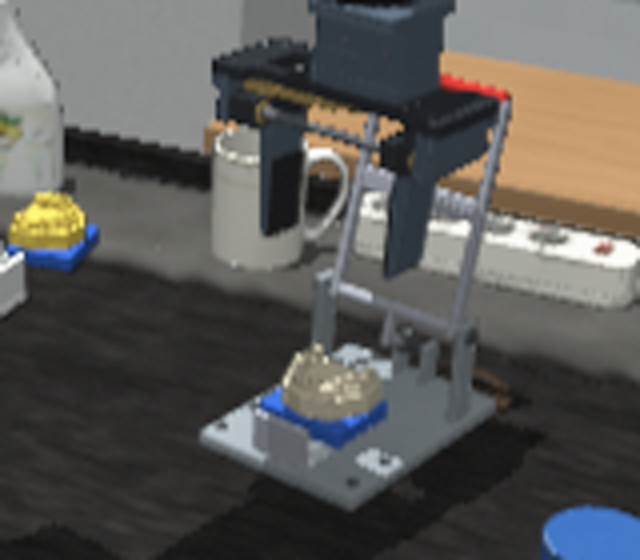

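>>> arm_command(targets=[[0,0.08,0,-0.05,0.1],[0,0.15,0,-0.12,0.3],[0,0.222,0,-0.2,0.5],[0,0.222,0,-0.25,0.6],[0,0.222,0,-0.29,0.8],[0,0.222,0,-0.29,1],[0,0.222,0,-0.29,1],[0,0.222,0,-0.29,1]])

```text
time_s: 19.25
ee_pos: [445.7, -114.5, 302.9]
ee_rot: [-179.1, -1.0, 120.9]
force: [0.4, 0.9, 1.4]
gripper_width: 91.3
```

Run:
```python
from h import *
row((*cl(40),300,76))
for n,sl in(("scene",np.s_[140:280,250:410]),("top",np.s_[150:280,270:410])):
  f=env.grab_frame(n)[:,:,::-1];cv2.imwrite(f"pics/{n}13f.png",f);cv2.imwrite(f"pics/{n}13.png",cv2.resize(f[sl],None,fx=4,fy=4,interpolation=cv2.INTER_CUBIC))
```

```text
t 19.25 pos [ 445.6924 -114.4719  302.9288] rot [-179.1085   -0.9926  120.9284] F [0.3506 0.941  1.4328] w 91.3 j [-15.8584   5.8184  93.2418   0.0301  82.2737 -46.7989]
  -> [ 578.6 -147.   300.    76. ] share [-0.1925  0.1946 -0.0005] turn 0.9984 dist 136.9
```

View pics/top13.png

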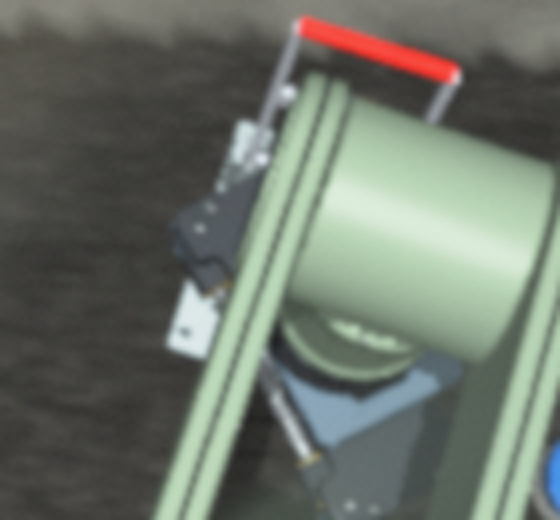

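View pics/scene13.png

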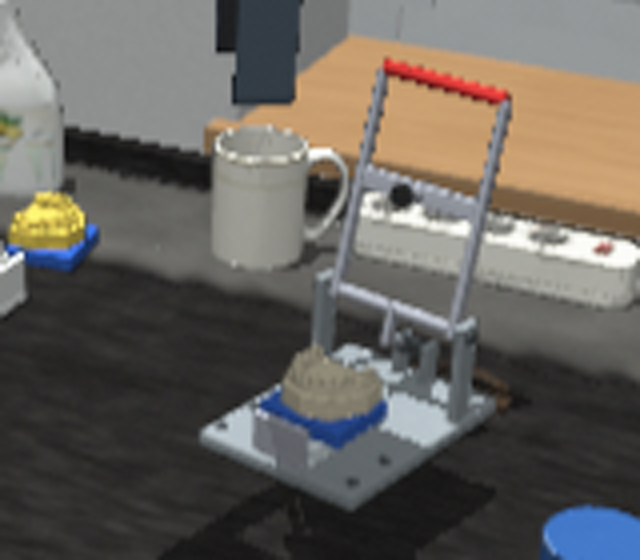

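Run:
```python
from h import *
for z in(40,26):
 for x,y in((-29.5,34),(-29.5,-34),(30.5,-34)):print(z,x,y,(proj("scene",(*cl(x,y),z))-[250,140])*4)
f=cv2.imread("pics/scene13f.png").astype(int)
m=((f[...,0]>90)&(f[...,0]-f[...,2]>60));ys,xs=np.nonzero(m[225:260,305:355])
P=np.c_[xs+305-250,ys+225-140]*4;print(P[P[:,0].argmin()],P[P[:,0].argmax()],P[P[:,1].argmax()])
b=cv2.imread("pics/scene13f.png")
cv2.imwrite("pics/c13.png",cv2.resize(b[215:260,300:360],None,fx=12,fy=12,interpolation=cv2.INTER_CUBIC))
```

```text
40 -29.5 34 [255.3121 397.3129]
40 -29.5 -34 [335.356  430.5686]
40 30.5 -34 [386.036  398.1612]
26 -29.5 34 [254.5201 414.9253]
26 -29.5 -34 [334.1698 448.5515]
26 30.5 -34 [384.6584 415.7439]
[260 400] [384 404] [332 444]
```

View pics/c13.png

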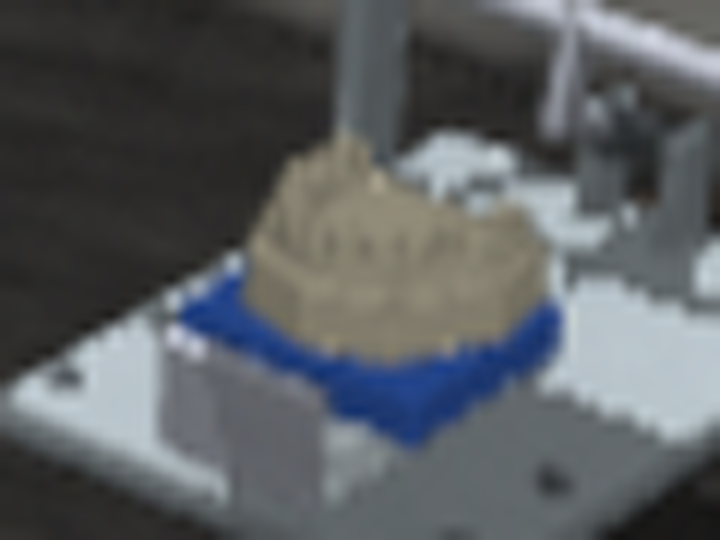

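>>> arm_command(targets=[[0.3,-0.05,0.05,0,0.2],[0.5,-0.1,0.1,0,0.4],[0.5,-0.15,0.15,0,0.6],[0.5,-0.19,0.19,0,0.8],[0.5,-0.19,0.19,0,1],[0.5,-0.19,0.19,0,1],[0.5,-0.19,0.19,0,1],[0.5,-0.19,0.19,0,1]])

```text
time_s: 20.02
ee_pos: [576.1, -146.7, 297.5]
ee_rot: [-178.4, -0.1, 76.2]
force: [0.1, 0.3, 0.0]
gripper_width: 45.8
```

Run:
```python
from h import *
row((*cl(127),290,76))
bx=[]
for n in("scene","top"):
    a=cv2.imread(f"pics/{n}13f.png").astype(int);m=((a[...,2]>150)&(a[...,1]<90)&(a[...,0]<90)).astype(np.uint8)
    x0,y0,x1,y1=(335,145,385,175) if n=="scene" else (330,145,400,180)
    ys,xs=np.nonzero(m[y0:y1,x0:x1]);bx.append(((xs.min()+xs.max())/2+x0,(ys.min()+ys.max())/2+y0))
print(bx,tri(*bx),cl(127))
```

```text
t 20.02 pos [ 576.0924 -146.677   297.4614] rot [-178.437    -0.0806   76.2072] F [0.1138 0.2801 0.0126] w 45.8 j [-15.4134  18.8521  76.9678   0.0364  85.7447  -1.6248]
  -> [ 663. -168.  290.   76.] share [-0.      0.1794  0.01  ] turn 0.0046 dist 89.8
[(np.float64(361.0), np.float64(159.5)), (np.float64(365.0), np.float64(162.5))] [ 662.4857 -168.5558  241.0523] [ 663.0276 -168.0241]
```

>>> arm_command(targets=[[0.5,0,0.07,0,0],[0.5,0,0.14,0,0],[0.5,0,0.178,0,0],[0.5,0,0.178,0.005,0],[0.5,0,0.178,0.04,0],[0.5,0,0.178,0.045,0],[0.5,0,0.178,0.045,0]])

```text
time_s: 20.6
ee_pos: [660.6, -167.4, 270.8]
ee_rot: [-178.2, -0.1, 76.3]
force: [-0.1, -0.4, -0.4]
gripper_width: 45.8
```

Run:
```python
from h import *
row((*cl(127),223,76))
for n,sl in(("scene",np.s_[100:240,280:440]),):
  f=env.grab_frame(n)[:,:,::-1];cv2.imwrite(f"pics/{n}14.png",cv2.resize(f[sl],None,fx=4,fy=4,interpolation=cv2.INTER_CUBIC))
```

```text
t 20.6 pos [ 660.6344 -167.3603  270.7985] rot [-178.1934   -0.0872   76.2815] F [-0.055 -0.365 -0.415] w 45.8 j [-15.2026  28.0249  66.2778   0.0403  87.5056  -1.4878]
  -> [ 663. -168.  223.   76.] share [-0.0003  0.008   0.0954] turn 0.0063 dist 47.9
```

View pics/scene14.png

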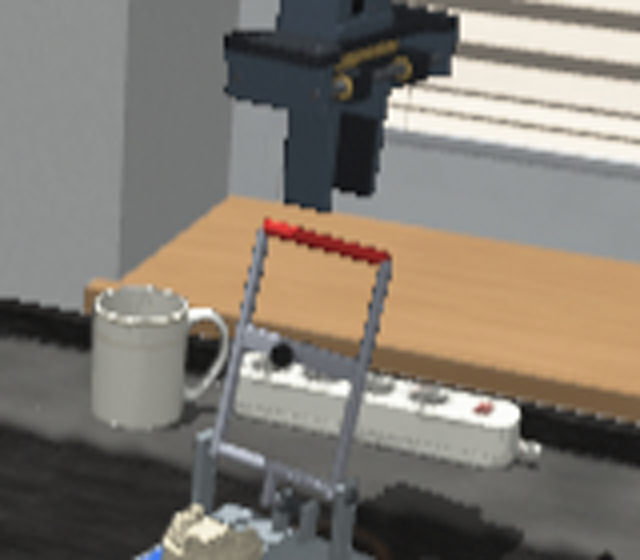

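>>> arm_command(targets=[[0.5,0,0.008,0.05,0],[0.5,0,0.008,0.08,0],[0.5,0,0.008,0.094,0],[0.5,0,0.008,0.094,0],[1,0,0.008,0.094,0],[1,0,0.008,0.094,0],[1,0,0.008,0.094,0],[1,0,0.008,0.094,0]], squeeze=35)

```text
time_s: 21.32
ee_pos: [664.1, -168.2, 226.3]
ee_rot: [-178.5, -0.1, 76.3]
force: [0.3, -0.1, 0.7]
gripper_width: 21.9
```

>>> arm_command(targets=[[1,0,0,0,0],[1,0,0,0,0],[1,0,0,0,0],[1,0,0,0,0]])

```text
time_s: 21.65
ee_pos: [663.3, -168.0, 226.9]
ee_rot: [-178.4, -0.1, 76.3]
force: [-3.8, 1.8, 4.2]
gripper_width: 11.2
```

Run:
```python
from h import *
row();bail(14.5,np.arange(1.78,1.3,-.06))
```

```text
t 21.65 pos [ 663.3071 -168.0016  226.8876] rot [-178.375    -0.0821   76.253 ] F [-3.754   1.7907  4.2265] w 11.2 j [-15.196   29.0065  70.7432   0.0414  81.8768  -1.4566]
bar in clamp x,y,z 127.26581825120333 0.08945576390372374 241.38764083422166 r 167.79792992807725 theta 1.825424118169105
1.78 [ 0.0001 -0.0159  0.0024]
1.72 [ 0.0002 -0.0355 -0.0006]
1.66 [ 0.0002 -0.0552 -0.0023]
1.6 [ 0.0003 -0.075  -0.003 ]
1.54 [ 0.0004 -0.0948 -0.0024]
1.48 [ 0.0005 -0.1145 -0.0006]
1.42 [ 0.0006 -0.1341  0.0023]
1.36 [ 0.0007 -0.1535  0.0064]
```

>>> arm_command(targets=[[0.7,0,0,0,0],[0.7,0,0,0,0],[0.7,0,0,0.014,0],[0.7,0,0,0.014,0],[1,0,0,0.014,0],[1,0,0,0.014,0],[1,0,0,0.014,0],[1,0,0,0.014,0]])

```text
time_s: 22.32
ee_pos: [663.0, -167.9, 219.7]
ee_rot: [-178.3, -0.1, 76.2]
force: [-0.7, 0.2, -2.4]
gripper_width: 11.3
```

>>> arm_command(targets=[[1,0,0,0,0],[1,0,0,0,0],[1,0,0,0,0]], squeeze=40)

```text
time_s: 22.57
ee_pos: [663.0, -167.9, 219.7]
ee_rot: [-178.4, -0.1, 76.2]
force: [-0.9, 0.4, -1.0]
gripper_width: 11.4
```

Run:
```python
from h import *
row();o=238.5-env.state()["ee_pos"][2];print(o);bail(o,np.arange(1.78,1.3,-.06))
```

```text
t 22.57 pos [ 663.0418 -167.9101  219.7247] rot [-178.3536   -0.0875   76.2304] F [-0.8521  0.4241 -0.9825] w 11.4 j [-15.1971  29.1614  71.4901   0.047   80.9965  -1.4368]
18.775262420446353
bar in clamp x,y,z 126.98621549616439 0.11401759663554854 238.5 r 164.93359964449436 theta 1.82819351792425
1.78 [ 0.0001 -0.0155 -0.0034]
1.72 [ 0.0002 -0.0351 -0.0063]
1.66 [ 0.0002 -0.0548 -0.0081]
1.6 [ 0.0003 -0.0746 -0.0087]
1.54 [ 0.0004 -0.0944 -0.0081]
1.48 [ 0.0005 -0.1141 -0.0064]
1.42 [ 0.0005 -0.1337 -0.0034]
1.36 [ 0.0006 -0.1531  0.0007]
```

>>> arm_command(targets=[[1,0,-0.0155,-0.0034,0],[1,0,-0.035,-0.0063,0],[1,0,-0.055,-0.0081,0],[1,0,-0.0746,-0.0087,0],[1,0,-0.0944,-0.0081,0],[1,0,-0.114,-0.0064,0],[1,0,-0.1337,-0.0034,0],[1,0,-0.153,0.0007,0]])

```text
time_s: 23.23
ee_pos: [593.9, -150.6, 224.8]
ee_rot: [-179.3, -0.1, 76.2]
force: [8.5, -1.0, 4.8]
gripper_width: 10.8
```

Run:
```python
from h import *
row();bail(18.8,np.arange(1.36,.85,-.06))
```

```text
t 23.23 pos [ 593.885  -150.6154  224.7804] rot [-179.2918   -0.1255   76.2226] F [ 8.4551 -1.0022  4.7793] w 10.8 j [-15.3643  21.7752  82.8187   0.109   76.1175  -1.6145]
bar in clamp x,y,z 55.69975891931256 0.16448881813861552 243.5803746401035 r 167.16819028769567 theta 1.394612234765575
1.36 [ 0.     -0.0104  0.0066]
1.3 [ 0.0001 -0.0295  0.0116]
1.24 [ 0.0002 -0.0484  0.0177]
1.18 [ 0.0002 -0.0668  0.0249]
1.12 [ 0.0003 -0.0848  0.0332]
1.06 [ 0.0003 -0.1022  0.0426]
1.0 [ 0.0004 -0.1191  0.053 ]
0.94 [ 0.0004 -0.1352  0.0643]
0.88 [ 0.0004 -0.1507  0.0767]
```

>>> arm_command(targets=[[1,0,-0.012,0.004,0],[1,0,-0.031,0.009,0],[1,0,-0.049,0.0155,0],[1,0,-0.067,0.023,0],[1,0,-0.085,0.0315,0],[1,0,-0.1025,0.041,0],[1,0,-0.119,0.0515,0],[1,0,-0.1352,0.063,0]])

```text
time_s: 23.9
ee_pos: [530.2, -134.6, 196.2]
ee_rot: [-179.8, -0.2, 76.2]
force: [3.3, 0.0, 1.4]
gripper_width: 11.0
```

Run:
```python
from h import *
row();bail(18.8,np.arange(.98,.45,-.06))
```

```text
t 23.9 pos [ 530.1877 -134.6195  196.2199] rot [-179.7917   -0.1576   76.2157] F [3.3498 0.0364 1.4247] w 11.0 j [-15.5442  16.597   94.7954   0.1621  68.8207  -1.8191]
bar in clamp x,y,z -9.975240222385253 0.27545306394782293 215.01990935575225 r 165.89669073386258 theta 0.9612490941483935
0.98 [-0.      0.0061 -0.002 ]
0.92 [ 0.     -0.0099  0.0095]
0.86 [ 0.     -0.0253  0.022 ]
0.8 [ 0.0001 -0.0398  0.0355]
0.74 [ 0.0001 -0.0536  0.0497]
0.68 [ 0.0001 -0.0664  0.0648]
0.62 [ 0.0001 -0.0783  0.0806]
0.56 [ 0.0001 -0.0893  0.0971]
0.5 [ 0.0001 -0.0992  0.1142]
```

>>> arm_command(targets=[[1,0,-0.01,0.0095,0],[1,0,-0.025,0.022,0],[1,0,-0.04,0.0355,0],[1,0,-0.0536,0.0497,0],[1,0,-0.0664,0.0648,0],[1,0,-0.0783,0.0806,0],[1,0,-0.0893,0.097,0],[1,0,-0.0992,0.114,0]])

```text
time_s: 24.57
ee_pos: [480.7, -122.1, 138.3]
ee_rot: [-179.7, -0.2, 76.2]
force: [-0.7, 1.0, -3.6]
gripper_width: 11.2
```

Run:
```python
from h import *
row();bail(18.8,np.arange(.5,-.06,-.05))
```

```text
t 24.57 pos [ 480.6616 -122.062   138.2824] rot [-179.6986   -0.1841   76.2061] F [-0.7096  1.0199 -3.6043] w 11.2 j [-15.6954  15.089  106.142    0.2028  59.0765  -2.0066]
bar in clamp x,y,z -61.06817007305055 0.4784749046598325 157.08243822583808 r 165.62843194265122 theta 0.49091312024227796
0.5 [-0.      0.0025 -0.0021]
0.45 [-0.     -0.0049  0.0127]
0.4 [-0.     -0.0117  0.0277]
0.35 [-0.0001 -0.0176  0.0431]
0.3 [-0.0001 -0.0228  0.0588]
0.25 [-0.0001 -0.0272  0.0747]
0.2 [-0.0002 -0.0308  0.0908]
0.15 [-0.0002 -0.0336  0.107 ]
0.1 [-0.0003 -0.0356  0.1234]
0.05 [-0.0003 -0.0367  0.1399]
0.0 [-0.0004 -0.037   0.1564]
-0.05 [-0.0004 -0.0365  0.1729]
```

>>> arm_command(targets=[[1,0,-0.005,0.0127,0],[1,0,-0.0117,0.0277,0],[1,0,-0.0176,0.043,0],[1,0,-0.0228,0.0588,0],[1,0,-0.0272,0.0747,0],[1,0,-0.0308,0.0908,0],[1,0,-0.0336,0.107,0],[1,0,-0.0356,0.1234,0]])

```text
time_s: 25.23
ee_pos: [462.9, -117.6, 75.8]
ee_rot: [-179.7, -0.2, 76.2]
force: [-2.1, 0.5, -4.3]
gripper_width: 11.3
```

Run:
```python
from h import *
row();bail(18.8,np.arange(.1,-.06,-.025))
```

```text
t 25.23 pos [ 462.9235 -117.6037   75.8248] rot [-179.6898   -0.1762   76.2063] F [-2.1263  0.546  -4.3178] w 11.3 j [-15.7502  17.7943 113.1505   0.2181  49.3715  -2.0995]
bar in clamp x,y,z -79.35789667115402 0.5131581766833753 94.62476338585493 r 165.09891407586454 theta 0.09478064623031751
0.1 [ 0.      0.0004 -0.0017]
0.08 [-0.     -0.0003  0.0065]
0.05 [-0.     -0.0008  0.0148]
0.03 [-0.0001 -0.0011  0.023 ]
0.0 [-0.0001 -0.0011  0.0313]
-0.02 [-0.0001 -0.001   0.0395]
-0.05 [-0.0001 -0.0006  0.0477]
```

>>> arm_command(targets=[[1,0,-0.0003,0.0065,0],[1,0,-0.0008,0.0148,0],[1,0,-0.001,0.021,0],[1,0,-0.001,0.026,0],[1,0,-0.001,0.031,0],[1,0,-0.001,0.035,0],[1,0,-0.001,0.035,0],[1,0,-0.001,0.035,0]])

```text
time_s: 25.9
ee_pos: [462.6, -117.5, 63.6]
ee_rot: [-179.8, -0.2, 76.2]
force: [-14.4, 3.6, 38.9]
gripper_width: 11.0
```

Run:
```python
from h import *
row();bail(18.8,[0])
```

```text
t 25.9 pos [ 462.6451 -117.4955   63.5876] rot [-179.8082   -0.1644   76.2257] F [-14.3814   3.6206  38.8772] w 11.0 j [-15.7413  18.6645 114.1182   0.2142  47.4148  -2.1125]
bar in clamp x,y,z -79.65417938600955 0.5507767780202676 82.38759248455783 r 164.68902383620363 theta 0.02057108202089557
0.0 [-0.     -0.0007  0.0068]
```

>>> arm_command(targets=[[1,0,0,0,0],[1,0,0,0,0]])

```text
time_s: 26.07
ee_pos: [462.6, -117.5, 64.8]
ee_rot: [-179.9, -0.2, 76.2]
force: [-1.8, 0.8, -4.7]
gripper_width: 11.0
```

Run:
```python
from h import *
row();bail(18.8,[0])
for n,sl in(("scene",np.s_[140:280,250:410]),("top",np.s_[150:280,270:410])):
  f=env.grab_frame(n)[:,:,::-1];cv2.imwrite(f"pics/{n}15.png",cv2.resize(f[sl],None,fx=4,fy=4,interpolation=cv2.INTER_CUBIC))
```

```text
t 26.07 pos [ 462.5761 -117.4807   64.7846] rot [-179.8755   -0.1586   76.2339] F [-1.7877  0.7751 -4.7141] w 11.0 j [-15.7394  18.535  114.095    0.2092  47.5001  -2.115 ]
bar in clamp x,y,z -79.7247701432665 0.5483933385531025 83.58462723329612 r 164.78855756884414 theta 0.027824862002857
0.0 [-0.     -0.0005  0.0092]
```

View pics/scene15.png

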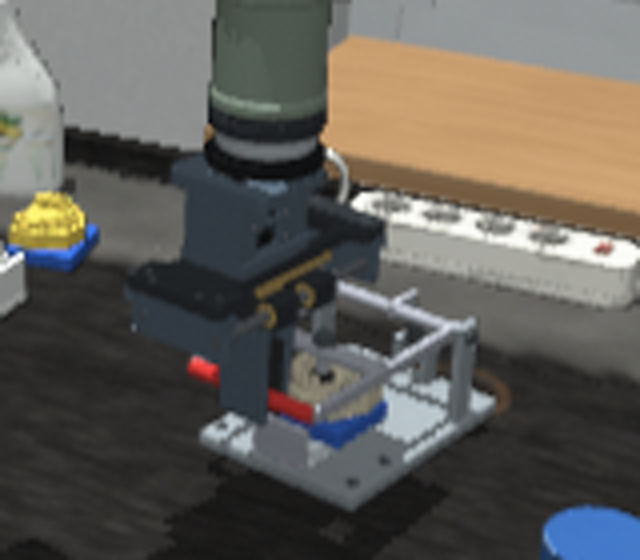

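>>> arm_command(targets=[[1,0,0,0.003,0],[1,0,0,0.003,0],[0.9,0,0,0.003,0],[0.7,0,0,0.003,0],[0.55,0,0,0.003,0],[0.55,0,0,0.003,0],[0.55,0,0,0.003,0]])

```text
time_s: 26.75
ee_pos: [463.5, -117.8, 62.4]
ee_rot: [-179.9, -0.2, 76.2]
force: [-0.1, 0.5, -0.1]
gripper_width: 34.8
```

Run:
```python
from h import *
row()
```

```text
t 26.75 pos [ 463.4668 -117.783    62.403 ] rot [-179.8851   -0.1542   76.241 ] F [-0.118   0.5263 -0.0795] w 34.8 j [-15.7424  18.7895 114.146    0.2047  47.1849  -2.1228]
```

Released without contact. I'll lift straight up and back towards the robot.

>>> arm_command(targets=[[0.5,0,0,-0.02,0],[0.5,0,0,-0.08,0],[0.5,0,0,-0.15,0],[0.5,0,-0.05,-0.25,0],[0.5,0.06,-0.1,-0.3,0],[0.5,0.14,-0.14,-0.35,0],[0.5,0.2,-0.14,-0.35,0],[0.5,0.28,-0.14,-0.35,0]])

```text
time_s: 27.42
ee_pos: [427.7, 28.3, 241.4]
ee_rot: [179.7, -0.3, 76.1]
force: [1.0, -0.6, 0.1]
gripper_width: 45.7
```

>>> arm_command(targets=[[0.5,0.08,0,0,0],[0.5,0.16,0,0,0],[0.5,0.24,0,0,0],[0.5,0.3,0,0,0],[0.5,0.3,0,0,0],[0.5,0.3,0,0,0],[0.5,0.3,0,0,0]])

```text
time_s: 28.0
ee_pos: [463.5, 173.5, 242.2]
ee_rot: [179.7, -0.2, 76.1]
force: [0.3, 0.2, 0.1]
gripper_width: 45.8
```

Run:
```python
from h import *
row()
for n,sl in(("scene",np.s_[170:280,280:410]),("top",np.s_[150:280,270:410])):
  f=env.grab_frame(n)[:,:,::-1];cv2.imwrite(f"pics/{n}16f.png",f);cv2.imwrite(f"pics/{n}16.png",cv2.resize(f[sl],None,fx=5,fy=4.5,interpolation=cv2.INTER_CUBIC))
a=cv2.imread("pics/top16f.png").astype(int);m=((a[...,2]>150)&(a[...,1]<90)&(a[...,0]<90));ys,xs=np.nonzero(m[165:265,300:400]);print(xs.mean()+300,ys.mean()+165,len(xs))
a=cv2.imread("pics/scene16f.png").astype(int);m=((a[...,2]>150)&(a[...,1]<90)&(a[...,0]<90));ys,xs=np.nonzero(m[190:280,280:385]);print(xs.mean()+280,ys.mean()+190,len(xs))
```

```text
t 28.0 pos [463.4918 173.4504 242.1755] rot [179.7198  -0.2094  76.1369] F [0.3425 0.17   0.1461] w 45.8 j [19.1701  9.8385 97.0952  0.0239 72.7172 33.0267]
332.54545454545456 249.11363636363637 176
312.1 236.79090909090908 110
```

View pics/scene16.png

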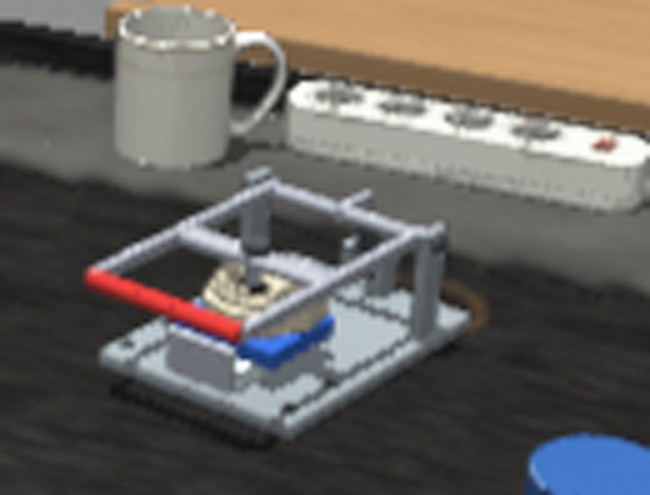

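View pics/top16.png

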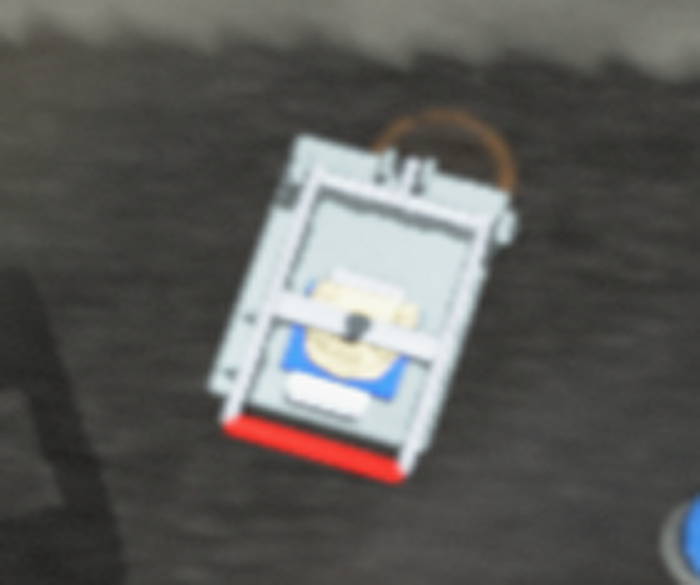

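The red bar is back at its starting shut pixel in both views: top (332.5,249.1), scene (312.1,236.8). The pad is on the palate, and the model sits squarely against the stop.

Run:
```python
from h import *
print(env.job_done());row()
```

```text
the job is handed in; nothing more can be done
None
the job is handed in; nothing more can be done
```

I opened the bail, loaded the tan model and shut the bail on it again, then handed the job in at about 28 s. `job_done` reports no verdict, so these are my own checks.

**What I did**
- **Opening:** I held the crossbar all the way up to its open rest, at an estimated 1.83 rad.
- **Loading:** I took the tan model from the rack front-to-heel, set it down on the bench and regrasped it across its sides. I then lowered it onto the bed and slid it back until the stop pushed back with about 8 N, and let go.
- **Closing:** I held the crossbar the whole way down, at about 0.7 rad/s (limit 2.5). I let go only once it was down on its end stop.

**Last checks**
- **Bail:** the crossbar is back at its starting shut pixels in both cameras, to within about 0.1 px.
- **Model:** its base corners matched the home position to within about 1.5 px (about 3 mm) with the bail open. After closing, the top view shows it square and against the stop.
- **Gripper:** it is well clear of everything, and the force reading is near zero.

**Not confirmed or slightly off**
- I couldn't measure the pad force or the 3 mm heel gap directly. I inferred them from the shut bail, the pad resting on the palate and the contact with the stop.
- While shutting, I pressed the bar against its stop with a brief peak of about 39 N vertically (about 41 N in total) at the fingers, and the bar appeared to slip about 3 mm along the pads. The 40 N limit is stated for the arm and gripper body. The wrist force was well under 120 N.
- The tool tilted by up to about 2° during the moves, with no visible effect.
- I did not go near the white model, putty tub or dropper bottle after the first pass, but I did not measure their positions at the end.

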